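# Scoop the lotto kegs into the roll-top box and shut it

## Task

Take the metal scoop and, with it, scoop the three wooden lotto kegs out of the grey tray and tip them into the open roll-top box; never touch the kegs with the gripper. Then put the scoop down flat on the shelf and roll the slatted cover of the box fully shut, without disturbing the bottle, the coin bank or the massage roller.

Things in the scene. Friction and masses are not known exactly. Their poses are not given: they have to be found in the camera images.
- scoop_grip (a point): Middle of the wooden handle of a loose metal scoop (150 g), 56 mm above what the scoop stands flat on. Axes turn with the scoop: x towards its open mouth, z up. The handle is a bar along x, 75 mm long, 14 mm wide (y), 22 mm high, free underneath; grip it across y, pitched as you like. An 8 mm stem joins it to the back wall. Starts standing on the shelf, mouth roughly to world +y.
- scoop_lip (a point): Middle of the scoop's front lip, at its underside: 128 mm ahead (x) of the handle's middle and 56 mm below it; same axes. The scoop has a flat floor 2 mm thick, bevelled thin over the last 10 mm, 68 mm wide at the lip. Side walls 28 mm high begin 18 mm behind the lip, 68 mm apart outside, and narrow to 58 mm at the back wall, 84 mm behind the lip; open at front and top.
- tray: Fixed grey tray, 250 mm long (x, roughly along world +y), 86 mm wide, 26 mm high. Origin: centre of its underside. Inside 240 x 76 mm, inner floor 4 mm above the origin, upright walls. Kegs lie in the half towards its +x end (none further back than x = -12 mm); the other half is free. The +x end wall stops the kegs when the scoop is pushed along the floor up to it and its lip slips under them.
- keg1_mid (a point): First turned wooden lotto keg, 23 mm long and 21 mm in diameter at its belly (12 mm at its bevelled ends), 12 g, starts lying on its side, turned any way, in one half of the tray. The point is its centre.
- keg2_mid (a point): Second turned wooden lotto keg, 23 mm long and 21 mm in diameter at its belly (12 mm at its bevelled ends), 12 g, starts lying on its side, turned any way, in one half of the tray. The point is its centre.
- keg3_mid (a point): Third turned wooden lotto keg, 23 mm long and 21 mm in diameter at its belly (12 mm at its bevelled ends), 12 g, starts lying on its side, turned any way, in one half of the tray. The point is its centre.
- roll_box: Fixed wooden roll-top box, 244 mm deep (x), 206 mm wide (y), 162 mm high, its open front to -x. Origin: centre of its underside. The roll axis runs along y, 40 mm above the origin. Two upright 8 mm cheeks (inner faces at y = +-95 mm) are half discs of radius 122 mm about that axis. From about 108 degrees round from the front to the back a fixed shell, outer radius 121 mm, closes it.
- box_in (a point): Middle of the box's open part, on its inner floor: 62 mm to the front (-x) of the box's origin and 8 mm above it; same axes as the box. The front board's inner face lies 43 mm to the front of here and the board is 54 mm high from the shelf; the cheeks are 95 mm to either side; with the cover rolled back it is open above.
- cover (a joint): Angle (rad) of the slatted wooden cover (outer radius 113 mm) about the roll axis: 0 = shut, on the front board; 1.5 = rolled right back under the rear shell. Starts open, 1.3 to 1.5. It stays where it is left; moving it takes about 2 to 5 N at its bar.
- cover_bar (a point): Middle of the pull bar on the cover's leading edge: 100 mm long along the box's y, 10 mm thick, standing out radially from radius 110 to 138 mm (this point: 124 mm). Its angle about the roll axis, from straight ahead (box -x) upwards, is 0.227 rad + the cover's value: low in front when shut, on top when open. Shut fingers standing behind (above) the bar can push it shut.
- bottle: Bystander: corked green glass bottle, 64 mm in diameter, 180 mm high, standing. Origin: centre of its underside.
- bank: Bystander: steel coin bank, upright cylinder 84 mm in diameter, 82 mm high, with a turning knob lock on its front. Origin: centre of its underside.
- roller: Bystander: wooden massage roller lying along its y, 190 mm long, wheels 48 mm in diameter. Origin: centre of its underside.

How it is judged:
By the outcome, as a careful person would: the job done as asked, in the order asked, and still so for the second after the job is handed in, with the robot touching nothing.
It also fails if it takes over 72 s, if anything falls off the work surface, if the arm or the gripper's body presses on something with over 40 N, if the wrist force passes 120 N, or if a joint passes its speed limit or range.

## Robot

A 7-joint arm with a two-finger parallel gripper is mounted at the origin on the work surface. World frame = base frame: x ahead of the robot, y to its left, z up, the work surface at z = 0. Lengths are in m, angles in degrees, forces in N, time in s.
With the tool pointing down it reaches from about 0.425 to 0.825 m from the base axis. Payload 3.6 kg.
Tool frame: the origin (TCP) lies where the fingers leave the gripper's body, on its centre line; the fingertips stand 84 mm ahead of it and the grasp point (between the pads) lies bot.grip_point_offset ahead of it (bot.grip_point_offset is the distance from the TCP to the grasp point, in m); z points along the fingers, x is the direction in which the jaws open and shut, and the axes are right-handed (so a half turn about z gives the same grasp; the last joint's range is limited). The gripper opens to 93 mm and grips with 3 to 60 N. Pads are 15 mm wide; open, the fingers measure 128 mm over their backs; the gripper's body (75 mm by 188 mm) begins 65 mm behind the grasp point.
Start: joints at [75.487, 35.231, -0.722, 81.555, 0.464, 63.22, -2.315], TCP at [0.146, -0.633, 0.303] pointing down, gripper open.
Joint ranges: [-178.69, 178.69], [-17.37, 117.87], [-77.05, 75.6], [15.02, 138.74], [-78.02, 258.01], [0.78, 113.62], [-162.83, 162.83]. Speed limits (degrees/s): [159.86, 159.86, 180, 180, 180, 180, 180].

## Interface

Orientations are given as a 3x3 rotation matrix whose columns are the frame's x, y, z axes.
In Python, from plant import sensors, cams, bot, silhouettes gives the robot as it stands.
- The arm moves only by the tool servo_tool, never from a script. Its argument "plan" is a list that holds one entry, the list of rows, each a list of 7 numbers: the turn, a rotation vector about the tool's x, y, z in rad, then the shift along the tool's x, y, z in cm, then the opening in per cent of the stroke, from 0 (shut) to 100 (fully open). A call has 1 to 5 rows; each row is the pose to reach, as a shift and turn from the pose measured when the call began, along the tool's axes at that moment; what a row does not reach only later rows make up. A row lasts 1/8 s, in which the tool goes at most 62.5 mm and 10.7 degrees, less where a joint would pass 70% of its speed; a pose out of reach is approached as far as the arm can. A call with a gripper value outside its range is refused whole. The fingers move at their own pace and stop on an object; "grip_force" is the grip in N (left out, the last holds). Time passes only in rows, so rows that repeat a pose let the fingers close. It gives the time, the measured TCP pose, the force and the opening at its end, in the units of the state.
- sensors.get_state(): the state, without advancing time (a new reading comes with each control period).
- cams.snapshot(name): name is "scene" or "top" or "wrist"; returns a dict with "image" (384x512x3 uint8, red, green, blue), "fx", "fy", "cx", "cy" (pixels), "R" (3x3) and "t" (3): a world point X has camera coordinates R X + t. Camera axes: x right, y down, z forward; pixel columns grow to the right and rows downward; lengths in m; the calibration is good to about 2 mm. A picture is of the moment at which its call begins. There is no depth.
- bot.job_done(): hands the job in, once; it reports no verdict.
Trained networks look in the newest picture that a camera, given by its name, has taken for a name from the list of things; names that differ only in an ending like _2 or _b are one class to them, and where a whole thing is asked for, a point or a joint stands for the part that bears it (a point fixed in the world has none). Each returns a list of dicts, best first, with "p" (0 to 1); they miss things now and then, are a little off and sometimes report something else, mostly with a low value. They report only what shows in the picture. A call takes as long as a camera call.
- silhouettes(camera, label): "pixels" (384x512 bool, what is visible of it) and "pixel" ([column, row] in pixels, amid what is visible of it).
The state is a dict: "clock": time; "q": joint angles; "qd": joint speeds; "joint_efforts": joint torques, N m; "tcp_pos": TCP position; "tcp_rot": TCP orientation; "force": force on the tool from outside, world axes, zero at the start; "ft_torque": the same for the moment, N m; "opening": finger opening in m.
Only numpy, scipy, OpenCV 4.12 (cv2) and the standard library are available. Lean on these libraries where they do the work, as an engineer would, in place of code of your own. Each camera call takes 0.05 s, during which the arm holds its last target.

## Working session

There is one attempt and no reset: what is moved stays moved. The work goes in short steps, Python scripts to look and compute and a tool call to move; the robot and the scene stay as the last step left them, time stands still between calls to the robot, and variables do not carry over. Pictures are saved under pics/ and viewed, and the job is handed in when it is done.

Besides the shell and the picture viewer there is one more tool, called after "Emit:" as a command line: name --argument value ..., lists and objects as JSON in quotes. servo_tool: Moves the arm, as the interface text tells. Its arguments: {"type":"object","properties":{"plan":{"type":"array","items":{"type":"array","items":{"type":"array","items":{"type":"number"}}}},"grip_force":{"type":"number"}},"required":["plan"]}

```bash
ls; mkdir -p pics
python3 - <<'E'
from plant import sensors, cams, bot, silhouettes
import cv2
s=sensors.get_state()
print(s['clock'],s['tcp_pos'],s['tcp_rot'],s['opening'],bot.grip_point_offset)
for n in ['scene','top','wrist']:
    d=cams.snapshot(n); cv2.imwrite(f'pics/a_{n}.png',d['image'][:,:,::-1])
    print(n,d['fx'],d['cx'],d['cy'],d['R'],d['t'])
E
```

```text
pics
0.0 [ 0.14604769 -0.63278859  0.30159639] [[ 2.24949786e-01 -9.74370157e-01 -6.25967644e-04]
 [-9.74367020e-01 -2.24950651e-01  2.47294514e-03]
 [-2.55037577e-03  5.36337483e-05 -9.99996746e-01]] 0.09312524941347475 0.0653
scene 482.18702991538174 249.59463011965948 195.2464171145586 [[-0.77882594  0.62721158 -0.0059824 ]
 [ 0.49128077  0.60405169 -0.62750678]
 [-0.38996584 -0.4916576  -0.77858811]] [ 0.45248948 -0.25692547  1.46433889]
top 428.2257573437021 251.4237275933961 189.76988649518384 [[-0.02517346 -0.99905832 -0.0353379 ]
 [-0.98751972  0.03034911 -0.15454363]
 [ 0.15547058  0.03100648 -0.98735379]] [0.03193037 0.59814144 0.87491094]
wrist 309.772703058798 255.48887119064088 192.26427917747904 [[ 0.22478569 -0.97440708 -0.0014951 ]
 [-0.93078712 -0.21517646  0.295524  ]
 [-0.28828239 -0.06503794 -0.95533415]] [-0.648624   -0.03450814  0.39287646]
```

View pics/a_scene.png

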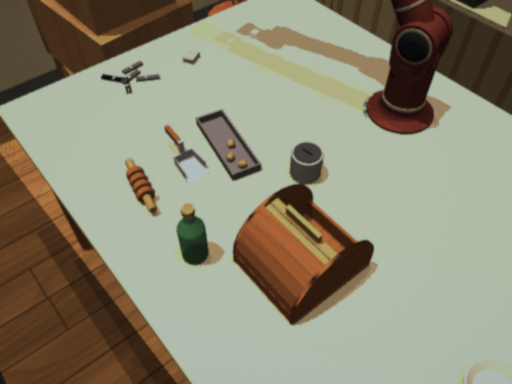

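View pics/a_top.png

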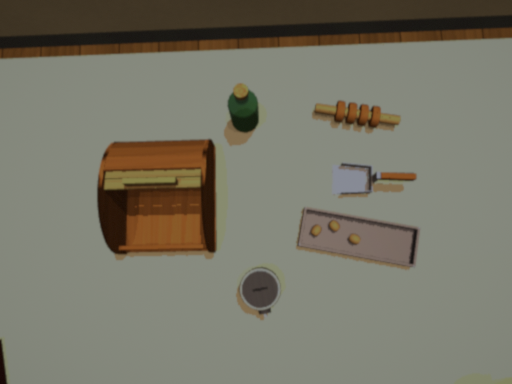

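View pics/a_wrist.png

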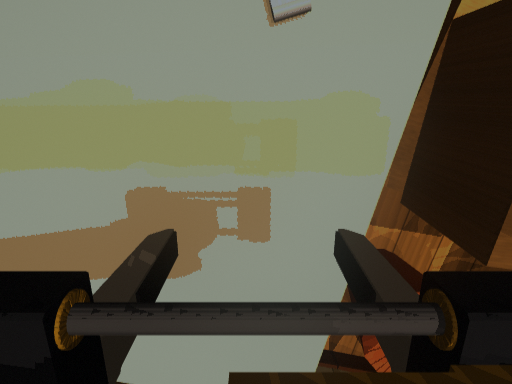

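```bash
cat > h.py <<'E'
from plant import sensors, cams, bot, silhouettes
import cv2, numpy as np
np.set_printoptions(precision=4,suppress=True)
def bp(d,px,z):
    r=d['R'].T@np.array([(px[0]-d['cx'])/d['fx'],(px[1]-d['cy'])/d['fy'],1]); c=-d['R'].T@d['t']
    return c+r*(z-c[2])/r[2]
def pj(d,X):
    X=np.atleast_2d(X); c=X@np.array(d['R']).T+d['t']
    return np.c_[d['fx']*c[:,0]/c[:,2]+d['cx'],d['fy']*c[:,1]/c[:,2]+d['cy']]
E
python3 - <<'E'
from h import *
import pickle
D={}
for n in ['top','scene']:
    d=cams.snapshot(n); S={}
    for l,z in [('scoop_grip',.056),('tray',.026),('keg1_mid',.0145),('roll_box',0),('cover',0.1),('cover_bar',.16),('bottle',.09),('bank',.041),('roller',.024)]:
        r=silhouettes(n,l); S[l]=r
        for k in r[:4]:
            c=bp(d,k['pixel'],z); rect=cv2.minAreaRect(np.argwhere(k['pixels'])[:,::-1].astype(np.float32))
            print(n,l,round(k['p'],2),np.round(k['pixel'],1),k['pixels'].sum(),'bp',c,'rect',np.round(rect[0],1),np.round(rect[1],1),round(rect[2],1))
    D[n]=(d,S)
pickle.dump(D,open('D.pkl','wb'))
E
```

```text
top scoop_grip 0.74 [357.2 174.8] 1520 bp [ 0.6227 -0.2107  0.056 ] rect [374. 178.] [30. 84.] 90.0
top keg1_mid 0.56 [354.9 236.9] 87 bp [ 0.4933 -0.2061  0.0145] rect [354.2 238. ] [10.4  8.7] 21.8
top roll_box 0.87 [159.9 194.8] 12696 bp [0.601  0.2255 0.    ] rect [156.  195.6] [113.3 120.2] 88.7
top cover 0.59 [153.2 177.4] 1838 bp [0.6224 0.2147 0.1   ] rect [152.  178.7] [20.2 96.2] 89.2
top cover 0.38 [158.5 194.1] 12694 bp [0.5874 0.2034 0.1   ] rect [156.5 196.1] [112.4 119.2] 88.7
top cover_bar 0.95 [148.1 179.4] 1758 bp [0.6071 0.2085 0.16  ] rect [151.5 178.4] [19.3 95.6] 87.7
top bottle 0.73 [243.9 109.1] 1145 bp [0.7652 0.0254 0.09  ] rect [243.5 107. ] [48. 29.] 90.0
top bank 0.92 [265.7 289.1] 1476 bp [ 0.3889 -0.0091  0.041 ] rect [259.9 288.1] [42.2 41.9] 33.7
top bank 0.68 [314.7 230.7] 87 bp [ 0.5076 -0.1168  0.041 ] rect [315.3 228.8] [ 8.5 10.6] 45.0
top roller 0.9 [357.1 111.9] 1282 bp [ 0.7725 -0.2265  0.024 ] rect [357.2 113.4] [86.  21.6] 8.1
top roller 0.29 [335.2 226.8] 89 bp [ 0.5158 -0.1633  0.024 ] rect [334. 225.] [11.3  8.5] 45.0
scene scoop_grip 0.7
[... 385 characters left out ...]
.4
scene keg1_mid 0.45 [229.8 143.9] 44 bp [ 0.492  -0.1993  0.0145] rect [230.  143.5] [6.4 6.4] 45.0
scene roll_box 0.59 [297.5 248.8] 11518 bp [0.5724 0.1724 0.    ] rect [298.6 248.7] [118.5 114.6] 47.4
scene cover 0.79 [302.5 230.2] 1339 bp [0.5795 0.1862 0.1   ] rect [302.1 229.4] [81.5 18.6] 44.1
scene cover_bar 0.8 [304.7 230.9] 1430 bp [0.6092 0.2179 0.16  ] rect [302.2 228.8] [82.2 20.2] 44.1
scene bottle 0.82 [190.7 233.5] 1432 bp [0.774  0.0308 0.09  ] rect [191.4 233.9] [61.6 28.9] 79.4
scene bank 0.55 [306.4 162.2] 1151 bp [0.3913 0.0048 0.041 ] rect [306.  163.5] [41. 32.] 90.0
scene roller 0.61 [139.1 189.4] 831 bp [ 0.7791 -0.2084  0.024 ] rect [140.4 185.3] [59.  18.3] 63.4
```

Run:
```python
import cv2
for n,(x,y,w,h) in {'top':(90,120,340,200)}.items():
    im=cv2.imread(f'pics/a_{n}.png')
    a=im[130:270,290:425]; cv2.imwrite('pics/c1.png',cv2.resize(a,None,fx=5.5,fy=4.2*5.5/4.2*0.78,interpolation=cv2.INTER_CUBIC)) if 0 else cv2.imwrite('pics/c1.png',cv2.resize(a,None,fx=4.2,fy=4.2,interpolation=cv2.INTER_CUBIC))
    a=im[130:265,90:230]; cv2.imwrite('pics/c2.png',cv2.resize(a,None,fx=4.2,fy=4.2,interpolation=cv2.INTER_CUBIC))
```

```text
(no output)
```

View pics/c1.png

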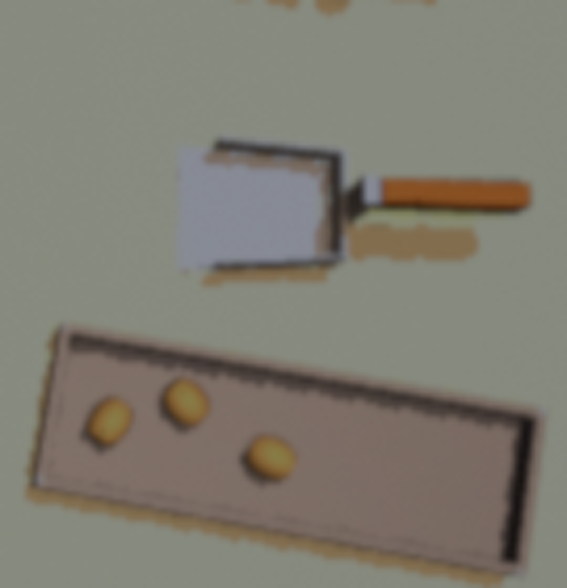

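View pics/c2.png

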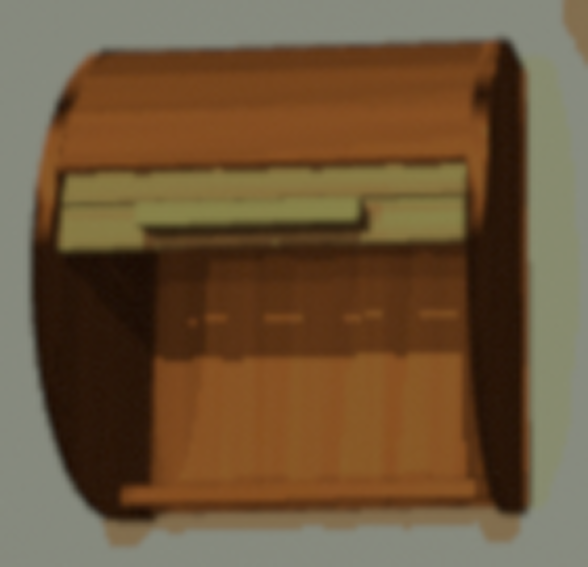

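```bash
cat > fit.py <<'E'
from h import *
import pickle
from scipy.optimize import minimize
D=pickle.load(open('D.pkl','rb'))
def Rz(a): return np.array([[np.cos(a),-np.sin(a),0],[np.sin(a),np.cos(a),0],[0,0,1]])
def boxpts():
    t=np.linspace(0,np.pi,25); P=[]
    for y in(-.103,.103):
        P+= [[-.122*np.cos(a),y,.04+.122*np.sin(a)] for a in t]+[[-.122,y,0],[.122,y,0]]
    return np.array(P)
def traypts(): return np.array([[x,y,z] for x in(-.125,.125) for y in(-.043,.043) for z in(0,.026)])
def mask(d,hulls,S=4):
    m=np.zeros((384*S,512*S),np.uint8)
    for X in hulls:
        p=((pj(d,X)+.5)*S).astype(np.float32)
        cv2.fillConvexPoly(m,cv2.convexHull(np.round(p).astype(np.int32)),1)
    return cv2.resize(m.astype(np.float32),(512,384),interpolation=cv2.INTER_AREA)
def fit(f,x0,obs):
    def cost(v): 
        c=0
        for d,M in obs: c+=np.abs(mask(d,f(v))-M).sum()
        return c
    r=minimize(cost,x0,method='Nelder-Mead',options=dict(initial_simplex=np.array([x0]+[np.array(x0)+np.eye(len(x0))[i]*(.015 if i<2 else .1) for i in range(len(x0))]),xatol=1e-5,fatol=.1,maxiter=400))
    return r.x,r.fun
E
python3 - <<'E'
from fit import *
def bf(v):
    a=v[3]; R=Rz(v[2]); o=[v[0],v[1],0]
    bar=np.array([[-r*np.cos(a+s/124),y,.04+r*np.sin(a+s/124)] for r in(.11,.138) for y in(-.05,.05) for s in(-5,5)])
    return [boxpts()@R.T+o, bar@R.T+o]
for cams_ in (['top'],['scene'],['top','scene']):
    obs=[(D[n][0],D[n][1]['roll_box'][0]['pixels'].astype(float)) for n in cams_]
    print('box',cams_,fit(bf,[.58,.2,0,1.6],obs))
def tf(v): return [traypts()@Rz(v[2]).T+[v[0],v[1],0]]
print('tray scene',fit(tf,[.5,-.2,1.5],[(D['scene'][0],D['scene'][1]['tray'][0]['pixels'].astype(float))]))
# tray from corners top
d=D['top'][0]
off=lambda c:(np.array(c)+.5)/4.2+[290,130]-.5
C=np.array([bp(d,off(c),.026) for c in [(62,327),(540,413),(525,572),(32,490)]]); print('tray corners',C, C.mean(0)); 
v=(C[0]-C[1])+(C[3]-C[2]); print('yaw',np.arctan2(v[1],v[0]),[np.linalg.norm(C[i]-C[i-1]) for i in range(4)])
L=[bp(d,off(c),.001) for c in [(180,149),(180,269)]]; B=[bp(d,off(c),.028) for c in[(342,153),(342,262)]]; H=[bp(d,off(c),.067) for c in[(383,194),(530,195)]]
print('lip',L,(L[0]+L[1])/2,'back',B,(B[0]+B[1])/2,'handle',H,(H[0]+H[1])/2)
for c in [(109,421),(185,402),(270,457)]: print('keg',bp(d,off(c),.0145))
E
```

```text
box ['top'] (array([ 0.5933,  0.2023, -0.0156,  1.5731]), np.float64(356.75))
box ['scene'] (array([0.5921, 0.2052, 0.0003, 1.6664]), np.float64(715.5))
box ['top', 'scene'] (array([ 0.5923,  0.2042, -0.0052,  1.6351]), np.float64(1168.0))
tray scene (array([ 0.4952, -0.2103,  1.3548]), np.float64(198.4375))
tray corners [[ 0.5595 -0.0986  0.026 ]
 [ 0.5083 -0.3395  0.026 ]
 [ 0.4288 -0.3253  0.026 ]
 [ 0.4761 -0.0796  0.026 ]] [ 0.4932 -0.2107  0.026 ]
yaw 1.370966964123729 [np.float64(0.08554121562763602), np.float64(0.2463178097500916), np.float64(0.0808359940361622), np.float64(0.25025232435830347)]
lip [array([ 0.657 , -0.1686,  0.001 ]), array([ 0.5916, -0.165 ,  0.001 ])] [ 0.6243 -0.1668  0.001 ] back [array([ 0.6464, -0.2482,  0.028 ]), array([ 0.5889, -0.2443,  0.028 ])] [ 0.6177 -0.2462  0.028 ] handle [array([ 0.6169, -0.2571,  0.067 ]), array([ 0.6141, -0.3294,  0.067 ])] [ 0.6155 -0.2933  0.067 ]
keg [ 0.5109 -0.1218  0.0145]
keg [ 0.5197 -0.1617  0.0145]
keg [ 0.4901 -0.2038  0.0145]
```

```bash
cat >> h.py <<'E'
from scipy.spatial.transform import Rotation as Ro
GO=0.0653
def Rtool(yaw,phi):
    xs=np.array([np.cos(yaw),np.sin(yaw),0]); ys=np.array([-np.sin(yaw),np.cos(yaw),0]); zz=np.array([0,0,1.])
    z=-zz*np.cos(phi)+xs*np.sin(phi); x=-ys
    return np.c_[x,np.cross(z,x),z]
def row(R,p,s=None):
    "tool pose -> row"
    s=s or sensors.get_state(); Rc=np.array(s['tcp_rot']); pc=np.array(s['tcp_pos'])
    rv=Ro.from_matrix(Rc.T@R).as_rotvec(); sh=Rc.T@(np.array(p)-pc)*100
    return np.round(np.r_[rv,sh],3).tolist(), 'dist mm %.0f ang %.0f'%(np.linalg.norm(sh)*10,np.degrees(np.linalg.norm(rv)))
def grip(yaw,phi,g,s=None):
    "tool with its grasp point at g"
    R=Rtool(yaw,phi); return row(R,np.array(g)-GO*R[:,2],s)
E
python3 - <<'E'
from h import *
r=np.radians
print(grip(1.501,r(20),[.6155,-.294,.17]))
E
```

```text
([0.3, -0.222, -1.26, -20.37, -52.71, 7.141], 'dist mm 570 ang 75')
```

Emit:
servo_tool --plan '[[[0.3, -0.22, -1.26, -20.4, -52.7, 7.1, 100], [0.3, -0.22, -1.26, -20.4, -52.7, 7.1, 100], [0.3, -0.22, -1.26, -20.4, -52.7, 7.1, 100], [0.3, -0.22, -1.26, -20.4, -52.7, 7.1, 100], [0.3, -0.22, -1.26, -20.4, -52.7, 7.1, 100]]]'

```text
clock: 1.78
tcp_pos: [0.4039, -0.4585, 0.2639]
tcp_rot: [[0.908, -0.413, 0.065], [-0.416, -0.876, 0.246], [-0.044, -0.25, -0.967]]
force: [-0.0, -0.8, -0.9]
opening: 0.0927
```

Run:
```python
from h import *
r=np.radians
print(grip(1.501,r(20),[.6155,-.294,.17]))
```

```text
([0.087, -0.065, -0.356, 13.313, -20.307, 8.01], 'dist mm 256 ang 21')
```

Emit:
servo_tool --plan '[[[0.087, -0.065, -0.356, 13.3, -20.3, 8.0, 100], [0.087, -0.065, -0.356, 13.3, -20.3, 8.0, 100], [0.087, -0.065, -0.356, 13.3, -20.3, 8.0, 100], [0.087, -0.065, -0.356, 13.3, -20.3, 8.0, 100], [0.087, -0.065, -0.356, 13.3, -20.3, 8.0, 100]]]'

```text
clock: 2.4
tcp_pos: [0.6175, -0.3095, 0.2309]
tcp_rot: [[0.998, -0.056, 0.022], [-0.061, -0.936, 0.347], [0.001, -0.348, -0.938]]
force: [-0.5, 0.3, -0.1]
opening: 0.093
```

Run:
```python
from h import *
r=np.radians
print(grip(1.501,r(20),[.6155,-.294,.17]))
print(grip(1.501,r(20),[.6155,-.294,.054]))
d=cams.snapshot('wrist');im=d['image'][:,:,::-1].copy()
# project expected
g=np.array([.6155,-.294]);y=1.501;xs=np.array([np.cos(y),np.sin(y)]);ys=np.array([-xs[1],xs[0]])
for a,b,z in [(.0375,0,.067),(-.0375,0,.067),(.128,.034,0.002),(.128,-.034,.002),(.044,.029,.028),(.044,-.029,.028)]:
    p=pj(d,np.r_[g+a*xs+b*ys,z])[0]; print(p); cv2.drawMarker(im,(int(p[0]),int(p[1])),(0,0,255),0,12)
cv2.imwrite('pics/w1.png',im)
import pickle;pickle.dump(d,open('w1.pkl','wb'))
```

```text
([-0.006, 0.002, 0.009, -0.318, 0.636, -0.284], 'dist mm 8 ang 1')
([-0.006, 0.002, 0.009, -0.332, 4.668, 10.592], 'dist mm 116 ang 1')
[251.8606 205.3127]
[251.0095 292.7014]
[222.3044 123.231 ]
[284.2618 123.8084]
[223.3012 199.0173]
[281.3617 199.5483]
```

View pics/w1.png

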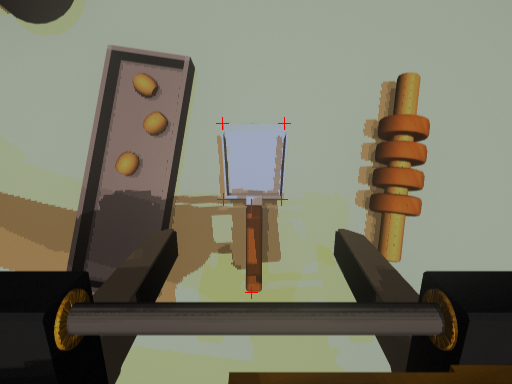

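Run:
```python
from h import *
import pickle
d=pickle.load(open('w1.pkl','rb'))
im=d['image'][:,:,::-1]
cv2.imwrite('pics/w1c.png',cv2.resize(im[30:300,50:310],None,fx=2.2,fy=2.2,interpolation=cv2.INTER_CUBIC))
r=np.radians
print(grip(1.501,r(20),[.6168,-.294,.052]))
```

```text
([-0.003, 0.002, 0.006, -0.078, 4.454, 10.88], 'dist mm 118 ang 0')
```

View pics/w1c.png

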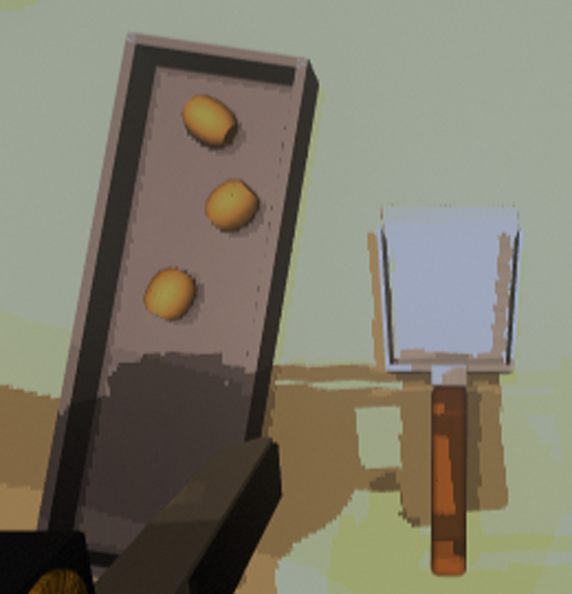

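Run:
```python
from h import *
import pickle
d=pickle.load(open('w1.pkl','rb'))
off=lambda c:(np.array(c)+.5)/2.2+[50,30]-.5
P=[bp(d,off(c),.026)[:2] for c in [(129,35),(306,60),(40,528),(247,435)]]
print(P)
for a,b in((2,0),(3,1)):
    v=P[b]-P[a]; print('yaw',np.arctan2(v[1],v[0]))
print(np.linalg.norm(P[0]-P[1]))
F=bp(d,off((153,67)),.004); print('floor corner left',F)
for c in [(209,121),(231,205),(170,294)]: print('keg',bp(d,off(c),.0145))
for t in [(.494,-.2105,1.363)]:
    u=np.array([np.cos(t[2]),np.sin(t[2])]);w=np.array([-u[1],u[0]])
    for a,b in((.125,.043),(.125,-.043)): print(np.array(t[:2])+a*u+b*w)
```

```text
[array([ 0.4797, -0.0826]), array([ 0.562 , -0.0996]), array([ 0.4317, -0.3087]), array([ 0.5267, -0.2727])]
yaw 1.3615465940097946
yaw 1.36944269999737
0.08406155623796867
floor corner left [ 0.4812 -0.0873  0.004 ]
keg [ 0.5116 -0.1211  0.0145]
keg [ 0.5204 -0.1629  0.0145]
keg [ 0.4896 -0.2041  0.0145]
[ 0.4777 -0.0793]
[ 0.5619 -0.0971]
```

Emit:
servo_tool --plan '[[[0, 0, 0.006, -0.1, 2.8, 5.7, 100], [-0.003, 0.002, 0.006, -0.1, 4.4, 10.4, 100], [-0.003, 0.002, 0.006, -0.1, 4.45, 10.9, 100], [-0.003, 0.002, 0.006, -0.1, 4.45, 10.9, 100]]]'

```text
clock: 2.95
tcp_pos: [0.6154, -0.3173, 0.1148]
tcp_rot: [[0.997, -0.066, 0.026], [-0.071, -0.938, 0.34], [0.002, -0.341, -0.94]]
force: [0.3, -0.8, 0.6]
opening: 0.0927
```

Emit:
servo_tool --plan '[[[0, 0, 0, 0, 0, 0, 0], [0, 0, 0, 0, 0, 0, 0], [0, 0, 0, 0, 0, 0, 0], [0, 0, 0, 0, 0, 0, 0]]]' --grip_force 50

```text
clock: 3.45
tcp_pos: [0.6154, -0.3173, 0.1152]
tcp_rot: [[0.997, -0.066, 0.027], [-0.071, -0.938, 0.34], [0.002, -0.341, -0.94]]
force: [0.8, -1.0, -0.6]
opening: 0.0571
```

Run:
```python
from h import *
s=sensors.get_state();print(s['opening'],s['tcp_pos'],s['tcp_rot'],s['force'])
d=cams.snapshot('wrist');cv2.imwrite('pics/w2.png',d['image'][:,:,::-1])
d=cams.snapshot('scene');cv2.imwrite('pics/s2.png',cv2.resize(d['image'][80:220,100:280,::-1],None,fx=3.3,fy=3.3))
```

```text
0.057120545462531355 [ 0.6154 -0.3173  0.1152] [[ 0.9974 -0.0663  0.0267]
 [-0.0714 -0.9376  0.3402]
 [ 0.0025 -0.3413 -0.94  ]] [ 0.8339 -0.9766 -0.6467]
```

View pics/w2.png

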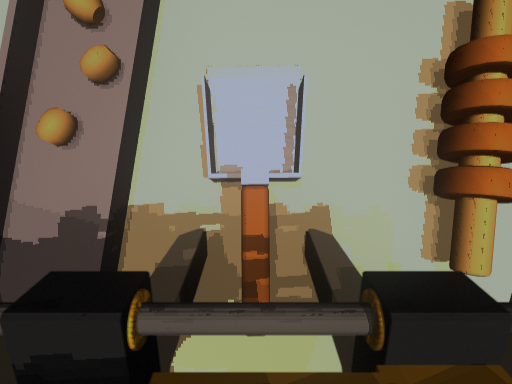

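View pics/s2.png

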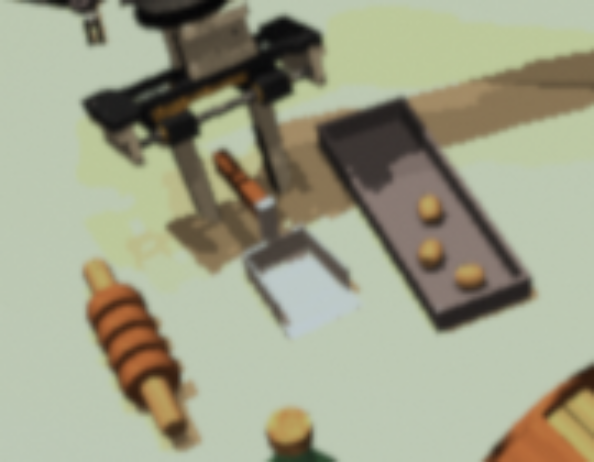

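Emit:
servo_tool --plan '[[[0, 0, 0, 0, 0, 0, 0], [0, 0, 0, 0, 0, 0, 0], [0, 0, 0, 0, 0, 0, 0], [0, 0, 0, 0, 0, 0, 0], [0, 0, 0, 0, 0, 0, 0]]]' --grip_force 50

```text
clock: 4.18
tcp_pos: [0.6153, -0.3173, 0.1148]
tcp_rot: [[0.997, -0.067, 0.026], [-0.071, -0.938, 0.341], [0.002, -0.342, -0.94]]
force: [0.6, 0.2, 0.1]
opening: 0.0137
```

Emit:
servo_tool --plan '[[[0, 0, 0, 0, 0, 0, 0], [0, 0, 0, 0, 0, 0, 0]]]' --grip_force 50

```text
clock: 4.42
tcp_pos: [0.6153, -0.3173, 0.1148]
tcp_rot: [[0.997, -0.067, 0.026], [-0.071, -0.938, 0.341], [0.002, -0.342, -0.94]]
force: [0.1, 0.4, -0.3]
opening: 0.0134
```

Run:
```python
from h import *
s=sensors.get_state();print(s['opening'],s['tcp_pos'],s['tcp_rot'],s['force'])
d=cams.snapshot('wrist');cv2.imwrite('pics/w3.png',d['image'][:,:,::-1])
```

```text
0.013405804246762798 [ 0.6153 -0.3173  0.1148] [[ 0.9974 -0.0665  0.0261]
 [-0.0714 -0.9375  0.3405]
 [ 0.0018 -0.3415 -0.9399]] [ 0.1482  0.3918 -0.2606]
```

View pics/w3.png

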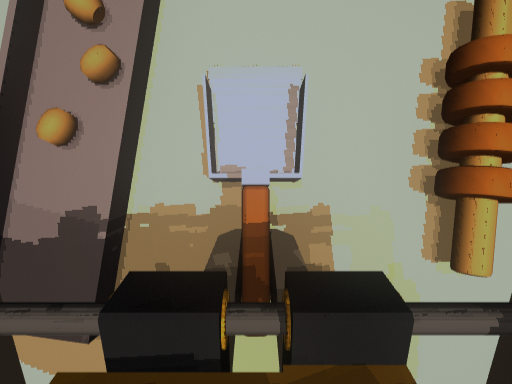

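```bash
python3 - <<'E'
from h import *
d=cams.snapshot('wrist'); s=sensors.get_state()
R=s['tcp_rot'];p=s['tcp_pos']
# lip px and predicted from grasp
l=bp(d,[255.5,66.5],.001); print('lip wrist',l)
xs=np.array([.0714,.9974,0]); g=p+GO*R[:,2]; print('g',g, 'lip-g along',(l-g)@xs,'lat',(l-g)@np.array([-.9974,.0714,0]))
print('lip tool',R.T@(l*[1,1,0]-p), 'cam', -d['R'].T@d['t'])
E
python3 - <<'E'
import cv2;im=cv2.imread('pics/w3.png')
cv2.imwrite('pics/w3c.png',cv2.resize(im[50:200,180:330],None,fx=4,fy=4,interpolation=cv2.INTER_CUBIC))
E
```

```text
lip wrist [ 0.6267 -0.1656  0.001 ]
g [ 0.617  -0.295   0.0534] lip-g along 0.12977099006555812 lat -0.0004560976752085496
lip tool [ 0.0004 -0.1037  0.1598] cam [ 0.619  -0.2672  0.2209]
```

View pics/w3c.png

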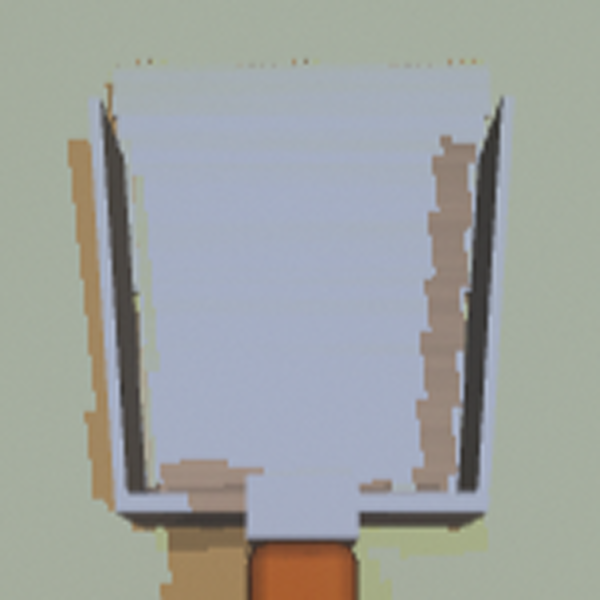

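```bash
cat >> h.py <<'E'
LT=np.array([0,-.1037,.1598]); P0=np.radians(20)
def scoop(yaw,beta,lip,s=None):
    R=Rtool(yaw,P0+np.radians(beta)); return row(R,np.array(lip)-R@LT,s)
TR=np.array([.4945,-.212]);TY=1.365
def tray(x,y,z):
    u=np.array([np.cos(TY),np.sin(TY)]);w=np.array([-u[1],u[0]])
    return np.r_[TR+x*u+y*w,z]
def lipnow(s=None):
    s=s or sensors.get_state(); l=s['tcp_pos']+np.array(s['tcp_rot'])@LT
    u=np.array([np.cos(TY),np.sin(TY)]);w=np.array([-u[1],u[0]]); e=l[:2]-TR
    return l, 'tray xyz',np.array([e@u,e@w,l[2]]),'beta',np.degrees(np.arcsin(-s['tcp_rot'][2,1]))-20
E
python3 - <<'E'
from h import *
print(lipnow())
print(scoop(1.4993,0,[.6267,-.1656,.06]))
print(scoop(TY,-3,tray(-.021,0,.06)))
print(scoop(TY,-3,tray(-.021,0,.045)))
E
```

```text
(array([ 0.6263, -0.1656,  0.    ]), 'tray xyz', array([ 0.0723, -0.1196,  0.    ]), 'beta', np.float64(-0.029149599236898638))
([0.001, -0.002, 0.001, 0.068, -2.047, -5.629], 'dist mm 60 ang 0')
([-0.052, 0.041, 0.128, -15.02, 4.163, -8.745], 'dist mm 179 ang 8')
([-0.052, 0.041, 0.128, -15.023, 4.675, -7.335], 'dist mm 174 ang 8')
```

Emit:
servo_tool --plan '[[[0, 0, 0, 0, -2.05, -5.6, 0], [-0.02, 0.016, 0.05, -5, 0, -6.6, 0], [-0.04, 0.03, 0.1, -10.5, 2.9, -7.7, 0], [-0.052, 0.041, 0.128, -15.0, 4.2, -8.7, 0], [-0.052, 0.041, 0.128, -15.0, 4.2, -8.7, 0]]]'

```text
clock: 5.15
tcp_pos: [0.4555, -0.379, 0.1815]
tcp_rot: [[0.977, -0.204, 0.057], [-0.211, -0.936, 0.283], [-0.004, -0.289, -0.957]]
force: [0.1, 0.2, -1.5]
opening: 0.0134
```

Run:
```python
from h import *
print(lipnow())
d=cams.snapshot('wrist')
im=d['image'][:,:,::-1].copy()
cv2.imwrite('pics/w4.png',cv2.resize(im[:300,80:420],None,fx=2,fy=2,interpolation=cv2.INTER_CUBIC))
import pickle;pickle.dump(d,open('w4.pkl','wb'))
```

```text
(array([ 0.4857, -0.2368,  0.0585]), 'tray xyz', array([-0.026 ,  0.0036,  0.0585]), 'beta', np.float64(-3.2162310072455966))
```

View pics/w4.png

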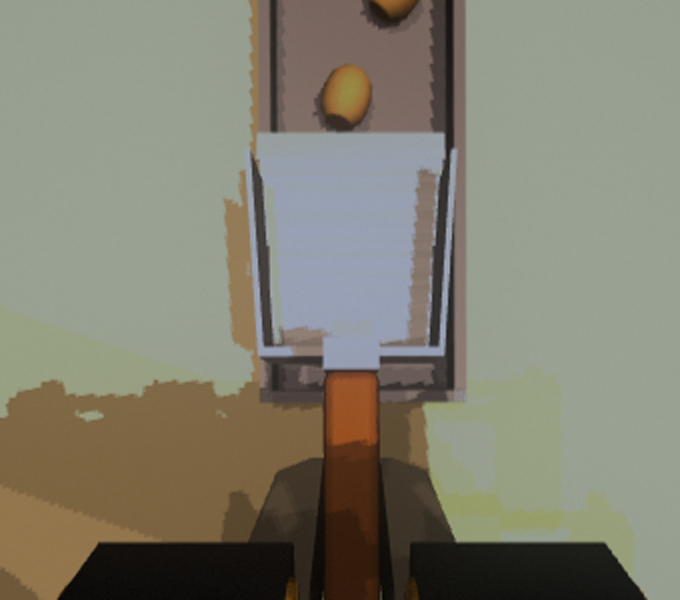

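Run:
```python
from h import *
import pickle
d=pickle.load(open('w4.pkl','rb'))
u=np.array([np.cos(TY),np.sin(TY)]);w=np.array([-u[1],u[0]])
f=lambda c,z: (lambda e:np.round([e@u,e@w],4))(bp(d,(np.array(c)+.5)/2+[80,0]-.5,z)[:2]-TR)
print('rim L/R far',f((258,40),.026),f((466,40),.026),'near',f((259,395),.026),f((467,395),.026),'back edge',f((360,402),.026))
print('inner', f((271,40),.026),f((453,40),.026))
print('keg',f((347,95),.0145))
print('lip',f((351,132),.0585))
```

```text
rim L/R far [0.0264 0.042 ] [ 0.0256 -0.0445] near [-0.1213  0.0428] [-0.1219 -0.044 ] back edge [-0.1245  0.0006]
inner [0.0264 0.0366] [ 0.0257 -0.0391]
keg [0.0086 0.0052]
lip [-0.025   0.0035]
```

Run:
```python
from h import *
print(lipnow()[2])
print(scoop(TY,-3,tray(-.021,-0.001,.034)))
print(scoop(TY,-3,tray(-.021,-0.001,.008)))
```

```text
[-0.0233  0.0009  0.0592]
([0.001, -0.0, -0.004, 0.236, 0.538, 2.493], 'dist mm 26 ang 0')
([0.001, -0.0, -0.004, 0.239, 1.295, 4.98], 'dist mm 52 ang 0')
```

Emit:
servo_tool --plan '[[[0, 0, -0.004, 0.24, 0.54, 2.5, 0], [0, 0, -0.004, 0.24, 0.54, 2.5, 0], [0, 0, -0.004, 0.24, 1.1, 4.2, 0], [0, 0, -0.004, 0.24, 1.3, 5.0, 0], [0, 0, -0.004, 0.24, 1.3, 5.0, 0]]]'

```text
clock: 5.82
tcp_pos: [0.4612, -0.3752, 0.1294]
tcp_rot: [[0.979, -0.196, 0.058], [-0.204, -0.936, 0.286], [-0.001, -0.292, -0.956]]
force: [0.5, 0.1, -1.5]
opening: 0.0137
```

Run:
```python
from h import *
print(lipnow(),sensors.get_state()['force'])
d=cams.snapshot('wrist')
print(lipnow(),sensors.get_state()['force'])
print(scoop(TY,-3,tray(-.018,-0.001,.004)))
im=d['image'][:,:,::-1].copy()
cv2.imwrite('pics/w5.png',cv2.resize(im[:300,80:420],None,fx=2,fy=2,interpolation=cv2.INTER_CUBIC))
```

```text
(array([ 0.4908, -0.2324,  0.0069]), 'tray xyz', array([-0.0207, -0.0005,  0.0069]), 'beta', np.float64(-3.02560526550209)) [ 0.4534  0.1303 -1.4623]
(array([ 0.4912, -0.2327,  0.0074]), 'tray xyz', array([-0.0209, -0.001 ,  0.0074]), 'beta', np.float64(-3.0561220460937477)) [-0.5119 -0.1852 -0.8438]
([0.001, 0.0, 0.0, -0.005, -0.167, 0.421], 'dist mm 5 ang 0')
```

View pics/w5.png

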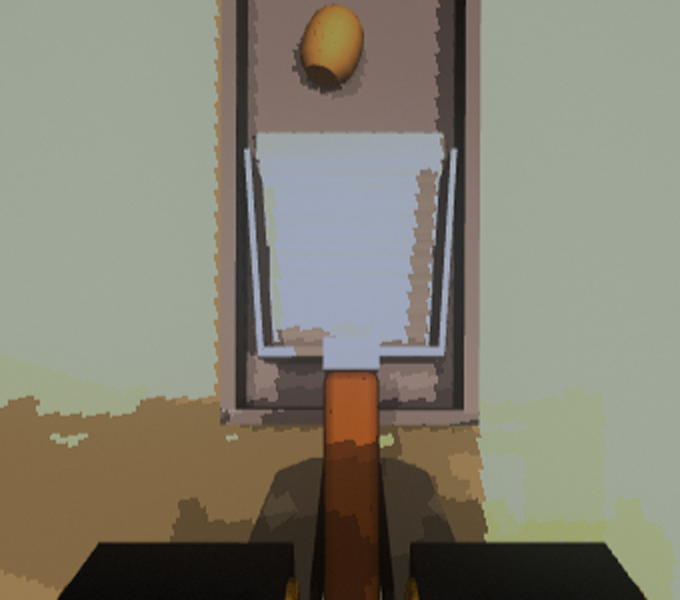

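Emit:
servo_tool --plan '[[[0, 0, 0, 0, -0.17, 0.42, 0], [0, 0, 0, 0, -0.14, 0.52, 0], [0, 0, 0, 0, -0.14, 0.52, 0]]]'

```text
clock: 6.25
tcp_pos: [0.4625, -0.3725, 0.126]
tcp_rot: [[0.979, -0.195, 0.06], [-0.204, -0.936, 0.285], [0.001, -0.292, -0.956]]
force: [-0.4, -0.5, 0.2]
opening: 0.0136
```

Run:
```python
from h import *
print(lipnow(),sensors.get_state()['force'])
for x,z in((.04,.003),(.09,.003),(.117,.003)): print(scoop(TY-.002,-3,tray(x,-0.001,z)))
```

```text
(array([ 0.4924, -0.2297,  0.0035]), 'tray xyz', array([-0.0178, -0.0015,  0.0035]), 'beta', np.float64(-3.0345630893204465)) [-0.3859 -0.5108  0.1605]
([0.001, -0.0, 0.002, -0.072, -5.505, 1.737], 'dist mm 58 ang 0')
([0.001, -0.0, 0.002, -0.072, -10.287, 3.196], 'dist mm 108 ang 0')
([0.001, -0.0, 0.002, -0.072, -12.87, 3.984], 'dist mm 135 ang 0')
```

Run:
```python
from h import *
for x in(-.006,.006,.018,.030,.042): print(scoop(TY-.002,-3,tray(x,-0.001,.001))[0])
```

```text
[0.001, -0.0, 0.002, -0.072, -1.047, 0.586]
[0.001, -0.0, 0.002, -0.072, -2.195, 0.936]
[0.001, -0.0, 0.002, -0.072, -3.342, 1.286]
[0.001, -0.0, 0.002, -0.072, -4.49, 1.636]
[0.001, -0.0, 0.002, -0.072, -5.638, 1.987]
```

Emit:
servo_tool --plan '[[[0, 0, 0.002, -0.05, -1.05, 0.59, 0], [0, 0, 0.002, -0.05, -2.2, 0.94, 0], [0, 0, 0.002, -0.05, -3.35, 1.29, 0], [0, 0, 0.002, -0.05, -4.5, 1.64, 0], [0, 0, 0.002, -0.05, -5.65, 1.99, 0]]]'

```text
clock: 6.88
tcp_pos: [0.4747, -0.3138, 0.1241]
tcp_rot: [[0.978, -0.198, 0.062], [-0.207, -0.936, 0.284], [0.002, -0.291, -0.957]]
force: [-0.7, -4.3, 6.3]
opening: 0.0138
```

Run:
```python
from h import *
d=cams.snapshot('wrist')
print(lipnow(),sensors.get_state()['force'])
for x in(.052,.063,.074,.085,.096): print(scoop(TY-.002,-3,tray(x,-0.001,.001))[0])
im=d['image'][:,:,::-1].copy()
cv2.imwrite('pics/w6.png',cv2.resize(im[:300,80:420],None,fx=2,fy=2,interpolation=cv2.INTER_CUBIC))
```

```text
(array([ 0.5052, -0.1684,  0.0018]), 'tray xyz', array([ 0.0448, -0.0015,  0.0018]), 'beta', np.float64(-2.965895807993572)) [ 0.5198 -1.3507  3.2707]
[-0.001, -0.001, 0.002, -0.068, -0.672, 0.283]
[-0.001, -0.001, 0.002, -0.068, -1.724, 0.605]
[-0.001, -0.001, 0.002, -0.068, -2.775, 0.927]
[-0.001, -0.001, 0.002, -0.068, -3.827, 1.25]
[-0.001, -0.001, 0.002, -0.068, -4.879, 1.572]
```

View pics/w6.png

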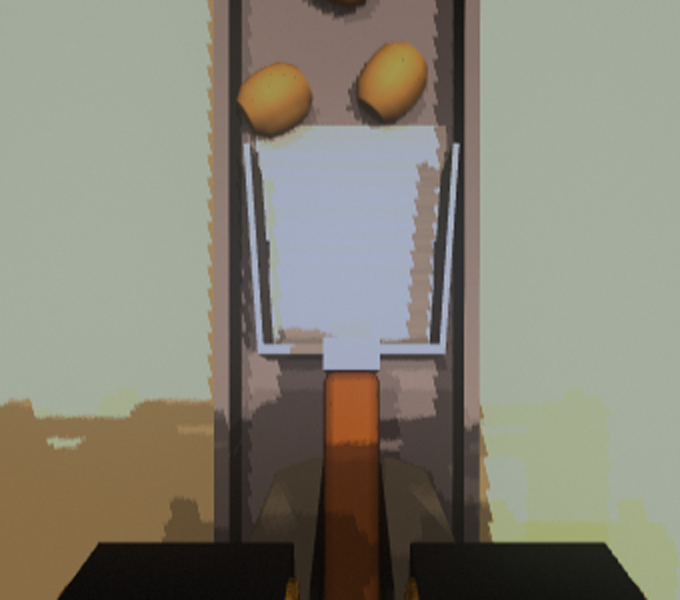

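Emit:
servo_tool --plan '[[[0, 0, 0.002, -0.05, -0.7, 0.28, 0], [0, 0, 0.002, -0.05, -1.7, 0.6, 0], [0, 0, 0.002, -0.05, -2.8, 0.93, 0], [0, 0, 0.002, -0.05, -3.8, 1.25, 0], [0, 0, 0.002, -0.05, -4.4, 1.43, 0]]]'

```text
clock: 7.55
tcp_pos: [0.4844, -0.266, 0.1238]
tcp_rot: [[0.978, -0.197, 0.062], [-0.207, -0.936, 0.285], [0.002, -0.292, -0.956]]
force: [-0.4, -5.2, 6.7]
opening: 0.0139
```

Run:
```python
from h import *
d=cams.snapshot('wrist')
print(lipnow(),sensors.get_state()['force'])
for x in(.1,.108,.114,.117,.119): print(scoop(TY-.002,-3,tray(x,-0.001,.001))[0])
im=d['image'][:,:,::-1].copy()
cv2.imwrite('pics/w7.png',cv2.resize(im[:300,80:420],None,fx=2,fy=2,interpolation=cv2.INTER_CUBIC))
```

```text
(array([ 0.5149, -0.1222,  0.0015]), 'tray xyz', array([ 0.0921, -0.0016,  0.0015]), 'beta', np.float64(-2.969748849700551)) [-0.7388 -3.9066  5.2789]
[-0.001, -0.001, 0.001, -0.05, -0.748, 0.272]
[-0.001, -0.001, 0.001, -0.051, -1.513, 0.506]
[-0.001, -0.001, 0.001, -0.052, -2.087, 0.682]
[-0.001, -0.001, 0.001, -0.052, -2.374, 0.769]
[-0.001, -0.001, 0.001, -0.052, -2.565, 0.828]
```

View pics/w7.png

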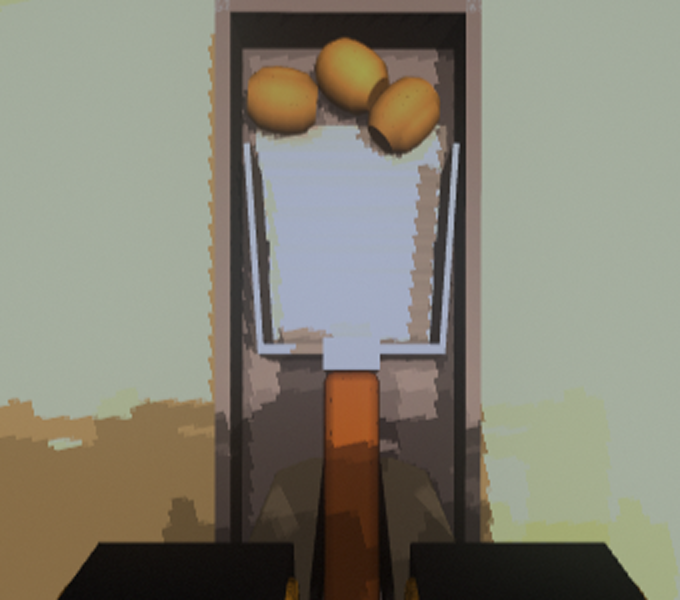

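Emit:
servo_tool --plan '[[[0, 0, 0.001, -0.05, -0.75, 0.27, 0], [0, 0, 0.001, -0.05, -1.3, 0.44, 0], [0, 0, 0.001, -0.05, -1.8, 0.59, 0], [0, 0, 0.001, -0.05, -2.2, 0.72, 0], [0, 0, 0.001, -0.05, -2.4, 0.77, 0]]]'

```text
clock: 8.22
tcp_pos: [0.4894, -0.2411, 0.1238]
tcp_rot: [[0.978, -0.198, 0.063], [-0.208, -0.936, 0.284], [0.002, -0.291, -0.957]]
force: [-0.5, -5.8, 5.6]
opening: 0.0137
```

Run:
```python
from h import *
d=cams.snapshot('wrist')
print(lipnow(),sensors.get_state()['force'])
for x in(.117,.12,): print(scoop(TY-.002,-3,tray(x,-0.001,.001))[0])
im=d['image'][:,:,::-1].copy()
cv2.imwrite('pics/w8.png',cv2.resize(im[:300,80:420],None,fx=2,fy=2,interpolation=cv2.INTER_CUBIC))
```

```text
(array([ 0.5199, -0.0984,  0.0012]), 'tray xyz', array([ 0.1164, -0.0016,  0.0012]), 'beta', np.float64(-3.072977981967888)) [-1.9631 -5.0308  5.4916]
[0.001, -0.002, -0.0, -0.02, -0.032, 0.046]
[0.001, -0.002, -0.0, -0.021, -0.319, 0.133]
```

View pics/w8.png

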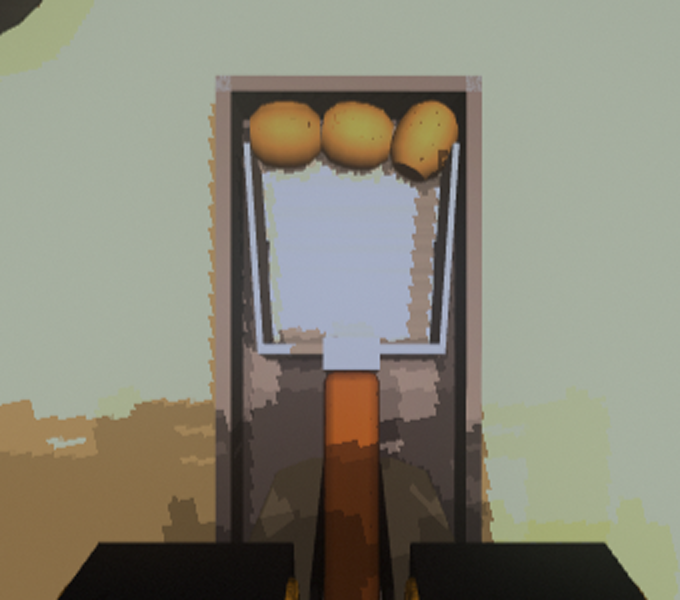

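Run:
```python
from h import *
for b,z in((0,.004),(4,.011),(8,.0175),(11,.0225)): print(scoop(TY-.002,b,tray(.1175,-0.001,z))[0])
```

```text
[0.054, -0.002, -0.0, -0.021, 0.654, 0.339]
[0.123, -0.002, -0.0, -0.021, 1.497, 0.489]
[0.193, -0.002, -0.0, -0.021, 2.295, 0.758]
[0.246, -0.002, -0.0, -0.021, 2.848, 0.991]
```

Emit:
servo_tool --plan '[[[0.054, 0, 0, -0.02, 0.65, 0.34, 0], [0.123, 0, 0, -0.02, 1.5, 0.49, 0], [0.193, 0, 0, -0.02, 2.3, 0.76, 0], [0.193, 0, 0, -0.02, 2.3, 0.76, 0], [0.193, 0, 0, -0.02, 2.3, 0.76, 0]]]'

```text
clock: 8.9
tcp_pos: [0.4849, -0.2587, 0.1096]
tcp_rot: [[0.979, -0.181, 0.097], [-0.205, -0.864, 0.459], [0.001, -0.47, -0.883]]
force: [0.4, 0.5, -2.7]
opening: 0.0137
```

Run:
```python
from h import *
d=cams.snapshot('wrist')
print(lipnow(),sensors.get_state()['force'])
for b,z in((12,.024),(16,.03),(20,.036),(24,.042)): print(scoop(TY-.002,b,tray(.1175,-0.001,z))[0])
im=d['image'][:,:,::-1].copy()
cv2.imwrite('pics/w9.png',cv2.resize(im[:300,80:420],None,fx=2,fy=2,interpolation=cv2.INTER_CUBIC))
```

```text
(array([ 0.5195, -0.0956,  0.0175]), 'tray xyz', array([ 0.119 , -0.0007,  0.0175]), 'beta', np.float64(7.98454329804618)) [-0.6512  0.2126 -2.3737]
[0.07, -0.001, 0.002, 0.023, 0.922, 0.118]
[0.14, -0.001, 0.002, 0.022, 1.674, 0.425]
[0.21, -0.001, 0.002, 0.02, 2.365, 0.802]
[0.28, -0.001, 0.002, 0.018, 2.99, 1.244]
```

View pics/w9.png

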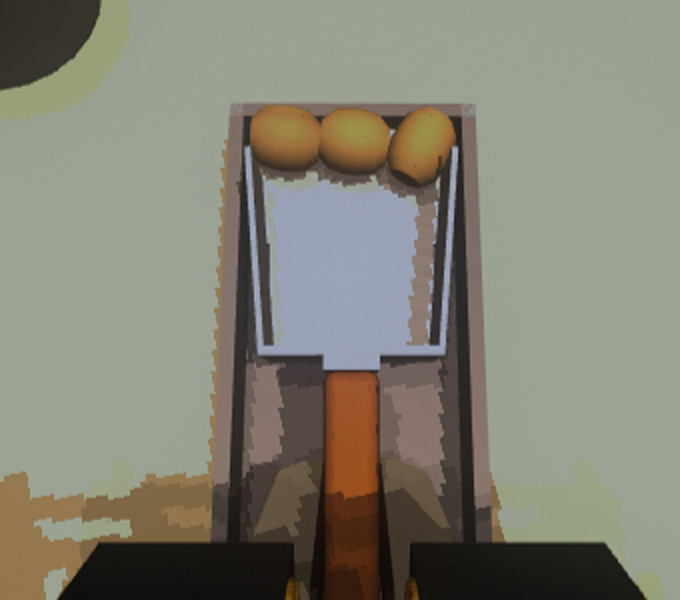

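Emit:
servo_tool --plan '[[[0.04, 0, 0, 0.02, 0.53, 0.06, 0], [0.07, 0, 0, 0.02, 0.92, 0.12, 0], [0.105, 0, 0, 0.02, 1.3, 0.27, 0], [0.14, 0, 0, 0.02, 1.67, 0.42, 0], [0.14, 0, 0, 0.02, 1.67, 0.42, 0]]]'

```text
clock: 9.57
tcp_pos: [0.4822, -0.2722, 0.0974]
tcp_rot: [[0.978, -0.167, 0.122], [-0.207, -0.791, 0.576], [0.001, -0.589, -0.808]]
force: [0.7, -0.2, -2.4]
opening: 0.0136
```

Run:
```python
from h import *
d=cams.snapshot('wrist')
print(lipnow(),sensors.get_state()['force'])
im=d['image'][:,:,::-1].copy()
cv2.imwrite('pics/w10.png',cv2.resize(im[:300,80:420],None,fx=2,fy=2,interpolation=cv2.INTER_CUBIC))
```

```text
(array([ 0.5193, -0.0974,  0.0298]), 'tray xyz', array([ 0.1172, -0.0008,  0.0298]), 'beta', np.float64(16.061725588061037)) [ 0.2829 -0.0102 -2.4365]
```

View pics/w10.png

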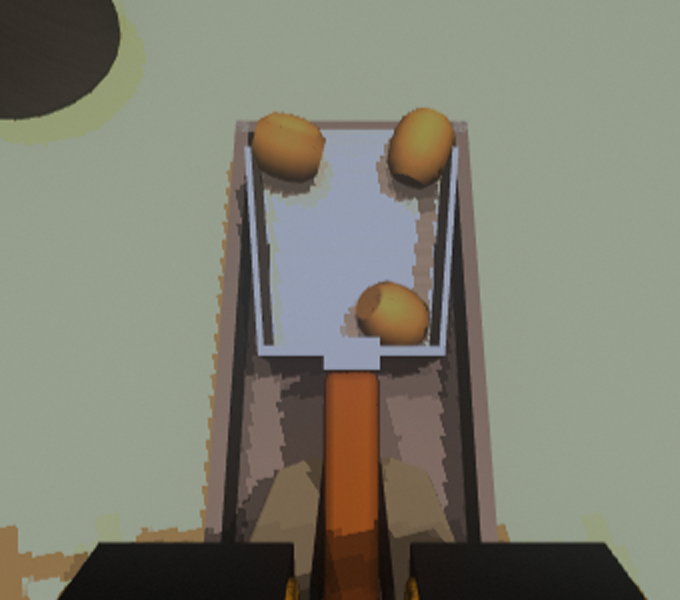

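Run:
```python
from h import *
for b,z in((19,.038),(22,.048),(25,.06),(28,.075),(32,.085)): print(scoop(TY-.002,b,tray(.1165,-0.001,z)))
```

```text
([0.051, -0.001, 0.001, 0.019, 0.377, -0.153], 'dist mm 4 ang 3')
([0.104, -0.001, 0.001, 0.019, 0.581, -0.356], 'dist mm 7 ang 6')
([0.156, -0.001, 0.001, 0.019, 0.634, -0.679], 'dist mm 9 ang 9')
([0.208, -0.001, 0.001, 0.019, 0.475, -1.206], 'dist mm 13 ang 12')
([0.278, -0.001, 0.001, 0.019, 0.795, -1.044], 'dist mm 13 ang 16')
```

Emit:
servo_tool --plan '[[[0.051, 0, 0, 0.02, 0.38, -0.15, 0], [0.104, 0, 0, 0.02, 0.58, -0.36, 0], [0.156, 0, 0, 0.02, 0.63, -0.68, 0], [0.208, 0, 0, 0.02, 0.48, -1.2, 0], [0.278, 0, 0, 0.02, 0.8, -1.04, 0]]]'

```text
clock: 10.25
tcp_pos: [0.4805, -0.2845, 0.1025]
tcp_rot: [[0.978, -0.124, 0.165], [-0.207, -0.601, 0.772], [0.003, -0.79, -0.613]]
force: [0.0, -1.1, -1.9]
opening: 0.0134
```

Run:
```python
from h import *
d=cams.snapshot('wrist')
print(lipnow(),sensors.get_state()['force'])
im=d['image'][:,:,::-1].copy()
cv2.imwrite('pics/w11.png',cv2.resize(im[:300,80:420],None,fx=2,fy=2,interpolation=cv2.INTER_CUBIC))
```

```text
(array([ 0.519 , -0.1004,  0.0839]), 'tray xyz', array([ 0.1143, -0.0012,  0.0839]), 'beta', np.float64(32.24014770065118)) [ 1.0909 -1.1195 -4.0941]
```

View pics/w11.png

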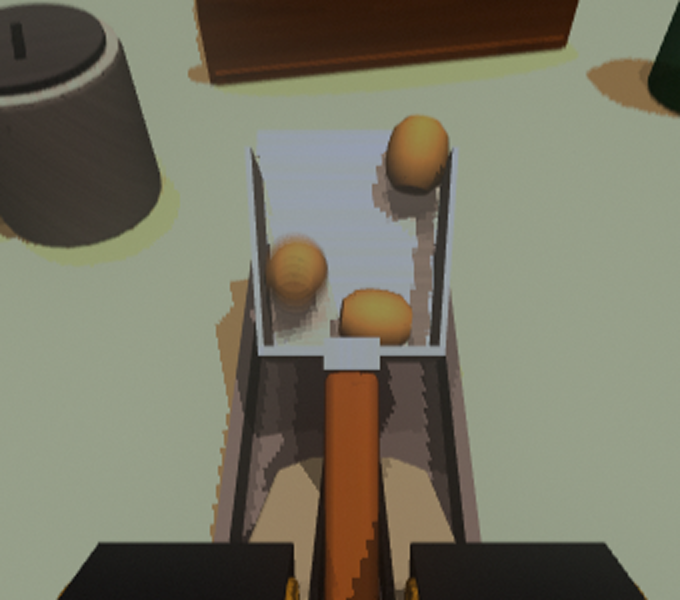

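Emit:
servo_tool --plan '[[[0.04, 0, 0, 0, 0, 0, 0], [0.04, 0, 0, 0, 0, -0.4, 0]]]'

```text
clock: 10.55
tcp_pos: [0.478, -0.2896, 0.1014]
tcp_rot: [[0.978, -0.123, 0.171], [-0.21, -0.566, 0.797], [-0.002, -0.815, -0.579]]
force: [0.3, 0.9, -1.6]
opening: 0.0136
```

Run:
```python
from h import *
d=cams.snapshot('wrist')
print(lipnow(),sensors.get_state()['force'])
im=d['image'][:,:,::-1].copy()
cv2.imwrite('pics/w12.png',cv2.resize(im[:300,80:420],None,fx=2,fy=2,interpolation=cv2.INTER_CUBIC))
```

```text
(array([ 0.5186, -0.1039,  0.094 ]), 'tray xyz', array([ 0.1107, -0.0015,  0.094 ]), 'beta', np.float64(34.52854759558794)) [ 0.0622 -0.1553 -2.0326]
```

View pics/w12.png

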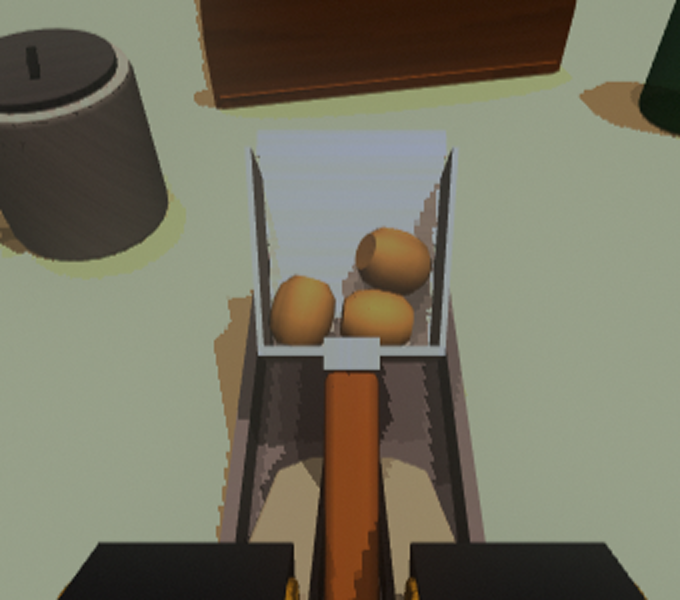

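Run:
```python
from h import *
s=sensors.get_state()
for l in ([.519,-.10,.13],[.52,-.075,.17],[.522,-.045,.21],[.524,-.01,.235],[.526,.025,.245]): print(scoop(1.42,28,l))
```

```text
([-0.114, -0.048, -0.039, 1.115, -5.062, -2.813], 'dist mm 59 ang 7')
([-0.114, -0.048, -0.039, 0.685, -9.75, -3.126], 'dist mm 103 ang 7')
([-0.114, -0.048, -0.039, 0.247, -14.734, -3.025], 'dist mm 150 ang 7')
([-0.114, -0.048, -0.039, -0.295, -18.779, -1.655], 'dist mm 189 ang 7')
([-0.114, -0.048, -0.039, -0.838, -21.604, 0.586], 'dist mm 216 ang 7')
```

Emit:
servo_tool --plan '[[[-0.05, -0.02, -0.02, 0.9, -3.5, -2.5, 0], [-0.114, -0.048, -0.04, 0.7, -7.5, -3.0, 0], [-0.114, -0.048, -0.04, 0.4, -12.5, -3.1, 0], [-0.114, -0.048, -0.04, -0.2, -17, -2.2, 0], [-0.114, -0.048, -0.04, -0.84, -21.0, 0.3, 0]]]'

```text
clock: 11.22
tcp_pos: [0.4969, -0.1653, 0.274]
tcp_rot: [[0.989, -0.097, 0.113], [-0.149, -0.664, 0.733], [0.004, -0.742, -0.671]]
force: [-0.2, 0.3, -1.7]
opening: 0.0136
```

Run:
```python
from h import *
d=cams.snapshot('wrist')
print(lipnow(),sensors.get_state()['force'])
im=d['image'][:,:,::-1].copy()
cv2.imwrite('pics/w13.png',im)
for l,y in (([.527,.06,.245],1.45),([.529,.10,.245],1.48),([.532,.14,.245],1.52),([.536,.17,.24],1.55),([.537,.18,.235],1.565)): print(scoop(y,26,l))
```

```text
(array([0.5221, 0.03  , 0.2487]), 'tray xyz', array([0.2425, 0.0224, 0.2487]), 'beta', np.float64(28.243346122316808)) [-1.498   6.6382  1.7445]
([-0.039, -0.015, -0.007, 0.386, -2.384, 2.125], 'dist mm 32 ang 2')
([-0.039, -0.037, -0.027, 0.601, -5.051, 5.115], 'dist mm 72 ang 3')
([-0.039, -0.066, -0.055, 1.101, -7.748, 8.14], 'dist mm 113 ang 5')
([-0.039, -0.088, -0.075, 1.645, -9.427, 10.775], 'dist mm 144 ang 7')
([-0.039, -0.099, -0.085, 1.884, -9.744, 11.883], 'dist mm 155 ang 8')
```

View pics/w13.png

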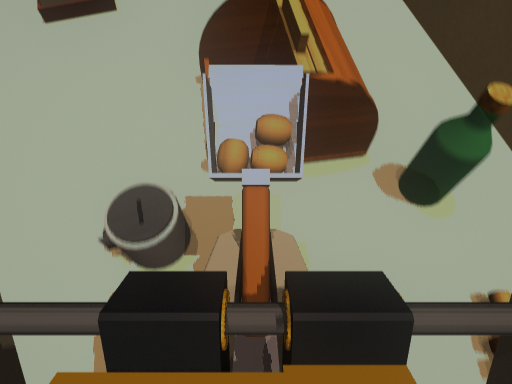

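Emit:
servo_tool --plan '[[[-0.04, -0.015, -0.007, 0.4, -2.4, 2.1, 0], [-0.04, -0.037, -0.027, 0.6, -5.0, 5.1, 0], [-0.04, -0.066, -0.055, 1.1, -7.7, 8.1, 0], [-0.04, -0.088, -0.075, 1.65, -9.4, 10.8, 0], [-0.04, -0.1, -0.085, 1.9, -9.8, 11.9, 0]]]'

```text
clock: 11.9
tcp_pos: [0.5354, -0.0035, 0.2725]
tcp_rot: [[1.0, 0.0, -0.001], [0.001, -0.695, 0.719], [-0.001, -0.719, -0.695]]
force: [-0.3, -0.7, -2.6]
opening: 0.0134
```

Run:
```python
from h import *
d=cams.snapshot('wrist')
print(lipnow(),sensors.get_state()['force'],sensors.get_state()['q'])
im=d['image'][:,:,::-1].copy()
cv2.imwrite('pics/w14.png',im)
d=cams.snapshot('top');cv2.imwrite('pics/t14.png',d['image'][:,:,::-1])
for b,l in ((15,[.537,.185,.225]),(5,[.537,.185,.205]),(-5,[.537,.185,.185]),(-15,[.537,.185,.165]),(-25,[.537,.185,.145])): print(scoop(1.566,b,l))
```

```text
(array([0.5355, 0.1834, 0.2353]), 'tray xyz', array([0.3954, 0.0406, 0.2353]), 'beta', np.float64(25.99099945017575)) [ 0.6539  1.1592 -1.9701] [ 45.1464  43.0198 -49.5477 102.0855 -18.7338  51.6891  15.8777]
([-0.191, 0.003, 0.001, 0.037, -2.748, -0.738], 'dist mm 28 ang 11')
([-0.366, 0.003, 0.001, 0.04, -4.485, -0.32], 'dist mm 45 ang 21')
([-0.54, 0.003, 0.001, 0.044, -6.343, 0.664], 'dist mm 64 ang 31')
([-0.715, 0.003, 0.002, 0.05, -8.222, 2.226], 'dist mm 85 ang 41')
([-0.889, 0.003, 0.002, 0.058, -10.021, 4.362], 'dist mm 109 ang 51')
```

View pics/w14.png

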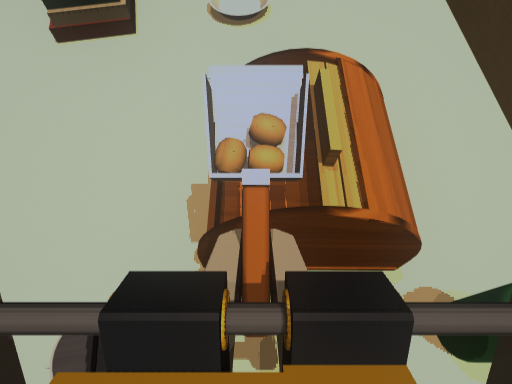

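View pics/t14.png

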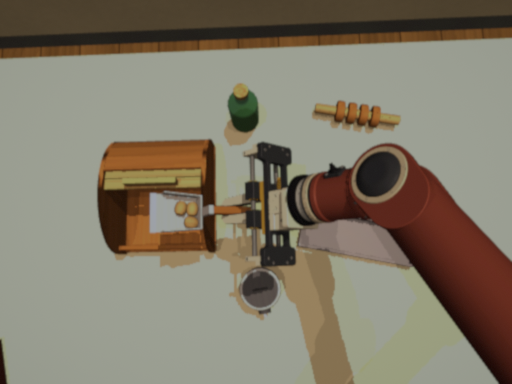

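Run:
```python
from h import *
for b,l in ((16,[.537,.19,.215]),(8,[.537,.20,.185]),(0,[.537,.205,.16]),(-9,[.537,.205,.14]),(-19,[.537,.205,.12])): print(scoop(1.566,b,l))
```

```text
([-0.174, 0.003, 0.001, 0.038, -2.07, 0.444], 'dist mm 21 ang 10')
([-0.313, 0.003, 0.001, 0.04, -3.121, 2.382], 'dist mm 39 ang 18')
([-0.453, 0.003, 0.001, 0.043, -4.281, 3.971], 'dist mm 58 ang 26')
([-0.61, 0.003, 0.002, 0.048, -5.83, 5.229], 'dist mm 78 ang 35')
([-0.784, 0.003, 0.002, 0.055, -7.688, 7.022], 'dist mm 104 ang 45')
```

Emit:
servo_tool --plan '[[[-0.174, 0, 0, 0.04, -2.1, 0.45, 0], [-0.313, 0, 0, 0.04, -3.1, 2.4, 0], [-0.453, 0, 0, 0.04, -4.3, 4.0, 0], [-0.61, 0, 0, 0.05, -5.8, 5.2, 0], [-0.784, 0, 0, 0.06, -7.7, 7.0, 0]]]'

```text
clock: 12.62
tcp_pos: [0.5367, 0.0959, 0.2787]
tcp_rot: [[1.0, -0.009, -0.002], [-0.009, -1.0, 0.011], [-0.002, -0.011, -1.0]]
force: [0.1, 1.2, -2.7]
opening: 0.0133
```

Run:
```python
from h import *
d=cams.snapshot('wrist')
print(lipnow(),sensors.get_state()['force'])
im=d['image'][:,:,::-1].copy()
cv2.imwrite('pics/w15.png',im)
for b,l in ((-28,[.537,.205,.105]),(-38,[.537,.2,.1]),(-48,[.537,.195,.1]),(-56,[.537,.19,.1])): print(scoop(1.566,b,l))
```

```text
(array([0.5337, 0.2164, 0.122 ]), 'tray xyz', array([0.4274, 0.0491, 0.122 ]), 'beta', np.float64(-19.097073208639756)) [-1.6975  8.9682  0.1948]
([-0.155, -0.003, 0.018, 0.185, -1.426, 0.265], 'dist mm 15 ang 9')
([-0.33, -0.004, 0.018, 0.237, -4.055, -0.329], 'dist mm 41 ang 19')
([-0.504, -0.006, 0.018, 0.291, -6.834, -0.86], 'dist mm 69 ang 29')
([-0.644, -0.007, 0.017, 0.333, -8.991, -0.872], 'dist mm 90 ang 37')
```

View pics/w15.png

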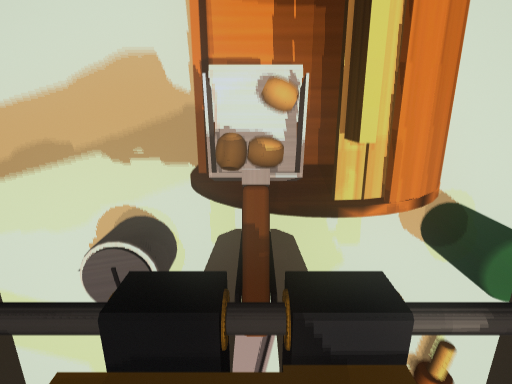

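Emit:
servo_tool --plan '[[[-0.155, 0, 0.018, 0.2, -1.4, 0.27, 0], [-0.33, 0, 0.018, 0.24, -4.0, -0.3, 0], [-0.504, 0, 0.018, 0.3, -6.8, -0.86, 0], [-0.644, 0, 0.018, 0.33, -9.0, -0.87, 0], [-0.644, 0, 0.018, 0.33, -9.0, -0.87, 0]]]'

```text
clock: 13.3
tcp_pos: [0.5357, 0.2039, 0.2879]
tcp_rot: [[1.0, 0.001, 0.002], [0.002, -0.811, -0.584], [0.001, 0.584, -0.811]]
force: [-0.1, 0.2, -1.8]
opening: 0.0137
```

Run:
```python
from h import *
d=cams.snapshot('wrist')
print(lipnow(),sensors.get_state()['force'],sensors.get_state()['q'])
im=d['image'][:,:,::-1].copy()
cv2.imwrite('pics/w16.png',im)
d=cams.snapshot('top');cv2.imwrite('pics/t16.png',cv2.resize(d['image'][120:300,70:310,::-1],None,fx=3,fy=3))
```

```text
(array([0.5371, 0.1912, 0.0987]), 'tray xyz', array([0.4034, 0.0406, 0.0987]), 'beta', np.float64(-55.87198727516167)) [ 0.5272 -0.9405 -1.1207] [-28.8496  37.2281  -9.1286  88.3965  33.7979  80.9143 -50.8481]
```

View pics/w16.png

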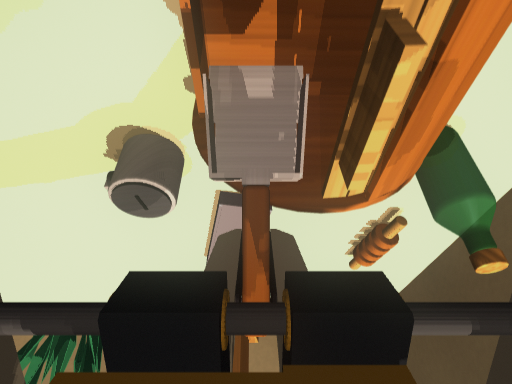

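View pics/t16.png

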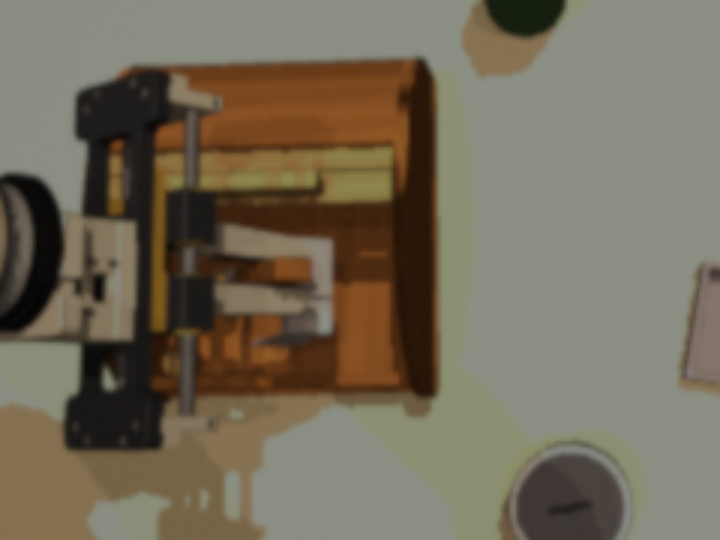

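Run:
```python
from h import *
for b,l in ((-50,[.537,.19,.14]),(-40,[.537,.18,.18]),(-30,[.537,.17,.20]),(-20,[.537,.15,.21]),(-11,[.537,.12,.22])): print(scoop(1.566,b,l))
```

```text
([0.104, -0.003, -0.004, 0.002, 3.878, -2.19], 'dist mm 45 ang 6')
([0.278, -0.004, -0.003, 0.028, 9.427, -2.537], 'dist mm 98 ang 16')
([0.453, -0.004, -0.003, 0.042, 13.366, -0.884], 'dist mm 134 ang 26')
([0.627, -0.004, -0.003, 0.055, 17.031, 2.463], 'dist mm 172 ang 36')
([0.785, -0.005, -0.002, 0.072, 20.899, 6.28], 'dist mm 218 ang 45')
```

Emit:
servo_tool --plan '[[[0.104, 0, 0, 0, 3.9, -2.2, 0], [0.278, 0, 0, 0.03, 9.4, -2.5, 0], [0.453, 0, 0, 0.04, 13.4, -0.9, 0], [0.627, 0, 0, 0.06, 17.0, 2.5, 0], [0.785, 0, 0, 0.07, 20.9, 6.3, 0]]]'

```text
clock: 14.02
tcp_pos: [0.5354, -0.0123, 0.3631]
tcp_rot: [[1.0, -0.009, 0.011], [-0.011, -0.987, 0.16], [0.009, -0.16, -0.987]]
force: [0.9, -0.3, -1.4]
opening: 0.0134
```

Run:
```python
from h import *
d=cams.snapshot('wrist')
print(lipnow(),sensors.get_state()['force'])
cv2.imwrite('pics/w17.png',d['image'][:,:,::-1])
d=cams.snapshot('top');cv2.imwrite('pics/t17.png',cv2.resize(d['image'][120:300,70:310,::-1],None,fx=3,fy=3))
for b,l in ((-7,[.55,.06,.21]),(-3,[.57,0,.19]),(0,[.59,-.05,.17]),(0,[.605,-.10,.15]),(0,[.615,-.14,.13])): print(scoop(1.53,b,l))
```

```text
(array([0.5406, 0.0953, 0.2182]), 'tray xyz', array([0.3102, 0.0176, 0.2182]), 'beta', np.float64(-11.242753529747318)) [  0.439  -14.1281  -3.5477]
([0.079, -0.002, 0.002, 1.127, 5.05, 1.04], 'dist mm 53 ang 5')
([0.149, -0.002, 0.002, 3.35, 12.224, 2.998], 'dist mm 130 ang 9')
([0.201, -0.002, 0.002, 5.535, 18.114, 4.938], 'dist mm 196 ang 12')
([0.201, -0.002, 0.002, 7.224, 23.292, 6.194], 'dist mm 252 ang 12')
([0.201, -0.002, 0.002, 8.374, 27.502, 7.592], 'dist mm 297 ang 12')
```

View pics/w17.png

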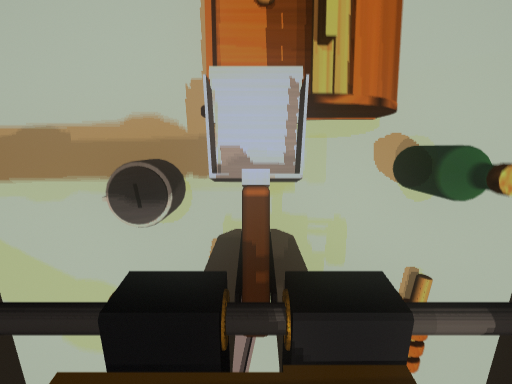

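View pics/t17.png

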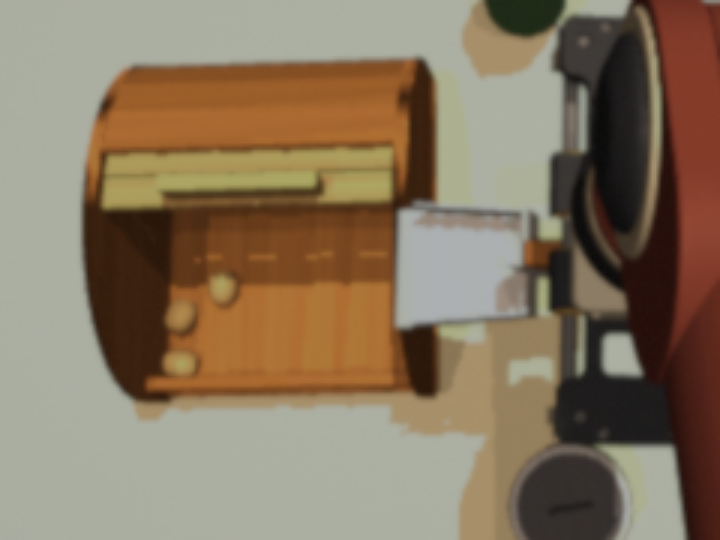

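Emit:
servo_tool --plan '[[[0.08, 0, 0, 1.1, 5.0, 1.0, 0], [0.15, 0, 0, 3.3, 11.0, 3.0, 0], [0.2, 0, 0, 5.5, 17.0, 4.9, 0], [0.2, 0, 0, 7.2, 22.8, 6.2, 0], [0.2, 0, 0, 8.4, 27.5, 7.6, 0]]]'

```text
clock: 14.75
tcp_pos: [0.6064, -0.2928, 0.2463]
tcp_rot: [[0.999, -0.041, 0.017], [-0.044, -0.94, 0.338], [0.002, -0.338, -0.941]]
force: [0.9, 0.6, -2.5]
opening: 0.0136
```

Run:
```python
from h import *
print(lipnow(),sensors.get_state()['force'])
for b,l in ((0,[.62,-.158,.09]),(0,[.6265,-.166,.05]),(0,[.6265,-.166,.015])): print(scoop(1.5,b,l))
```

```text
(array([ 0.6134, -0.1414,  0.131 ]), 'tray xyz', array([ 0.0934, -0.102 ,  0.131 ]), 'beta', np.float64(-0.24092311803751087)) [ 0.8646  0.5774 -2.4642]
([0.004, 0.007, 0.026, 0.345, 2.982, 3.349], 'dist mm 45 ang 2')
([0.004, 0.007, 0.026, 1.022, 5.06, 6.855], 'dist mm 86 ang 2')
([0.004, 0.007, 0.026, 1.014, 6.243, 10.149], 'dist mm 120 ang 2')
```

Emit:
servo_tool --plan '[[[0.004, 0.005, 0.02, 0.35, 3.0, 3.35, 0], [0.004, 0.007, 0.026, 1.0, 5.0, 6.8, 0], [0.004, 0.007, 0.026, 1.0, 6.1, 9.7, 0], [0.004, 0.007, 0.026, 1.0, 6.25, 10.15, 0], [0.004, 0.007, 0.026, 1.0, 6.25, 10.15, 0]]]'

```text
clock: 15.38
tcp_pos: [0.6151, -0.3193, 0.1307]
tcp_rot: [[0.997, -0.069, 0.025], [-0.073, -0.938, 0.34], [0.001, -0.341, -0.94]]
force: [0.4, 0.5, -1.0]
opening: 0.0137
```

Run:
```python
from h import *
d=cams.snapshot('wrist')
print(lipnow(),sensors.get_state()['force'])
cv2.imwrite('pics/w18.png',d['image'][:,:,::-1])
for z in (.008,.004,.001,-.002): print(scoop(1.5,0,[.6265,-.166,z]))
```

```text
(array([ 0.6271, -0.1675,  0.0166]), 'tray xyz', array([ 0.0707, -0.1207,  0.0166]), 'beta', np.float64(-0.10689839232441045)) [ 0.0267 -0.8876 -1.8367]
([0.002, -0.003, -0.001, -0.02, 0.189, 0.879], 'dist mm 9 ang 0')
([0.002, -0.003, -0.001, -0.021, 0.325, 1.256], 'dist mm 13 ang 0')
([0.002, -0.003, -0.001, -0.022, 0.427, 1.538], 'dist mm 16 ang 0')
([0.002, -0.003, -0.001, -0.023, 0.529, 1.82], 'dist mm 19 ang 0')
```

View pics/w18.png

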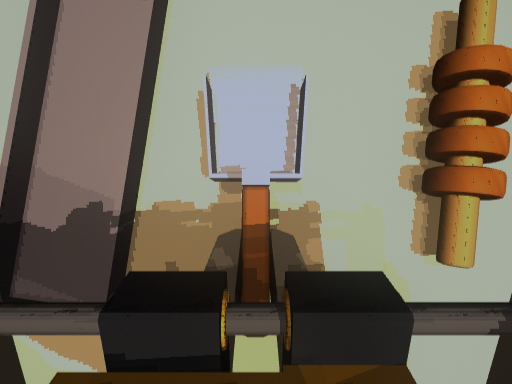

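Emit:
servo_tool --plan '[[[0, 0, 0, 0, 0.19, 0.88, 0], [0, 0, 0, 0, 0.33, 1.26, 0], [0, 0, 0, 0, 0.43, 1.54, 0], [0, 0, 0, 0, 0.46, 1.62, 0], [0, 0, 0, 0, 0.46, 1.62, 0]]]'

```text
clock: 16.05
tcp_pos: [0.616, -0.3176, 0.1149]
tcp_rot: [[0.997, -0.067, 0.027], [-0.072, -0.938, 0.339], [0.002, -0.34, -0.94]]
force: [-0.6, 1.1, -1.3]
opening: 0.0138
```

Emit:
servo_tool --plan '[[[0, 0, 0, 0, 0.06, 0.15, 0], [0, 0, 0, 0, 0.06, 0.15, 0]]]'

```text
clock: 16.3
tcp_pos: [0.616, -0.318, 0.1146]
tcp_rot: [[0.997, -0.067, 0.027], [-0.073, -0.938, 0.34], [0.003, -0.341, -0.94]]
force: [-1.5, -1.5, 5.9]
opening: 0.0135
```

Emit:
servo_tool --plan '[[[0, 0, 0, 0, 0, 0, 40], [0, 0, 0, 0, 0, 0, 60], [0, 0, 0, 0, 0, 0, 60], [0, 0, 0, 0, 0, 0, 60], [0, 0, 0, 0, 0, 0, 60]]]'

```text
clock: 16.92
tcp_pos: [0.6161, -0.3179, 0.1144]
tcp_rot: [[0.997, -0.067, 0.027], [-0.073, -0.938, 0.34], [0.003, -0.341, -0.94]]
force: [0.7, -0.1, 0.0]
opening: 0.0544
```

Run:
```python
from h import *
print(sensors.get_state()['opening'],sensors.get_state()['force'])
s=sensors.get_state();R=s['tcp_rot'];p=s['tcp_pos']
for dz in (.06,.16): print(row(Rtool(1.5,np.radians(20)),p+[0,-.36*dz,dz]))
```

```text
0.05444479796491783 [ 0.6688 -0.149   0.0432]
([0.001, -0.003, -0.001, 0.172, -0.019, -6.375], 'dist mm 64 ang 0')
([0.001, -0.003, -0.001, 0.459, -0.051, -16.999], 'dist mm 170 ang 0')
```

Retreat along the tool axis, then look.

Emit:
servo_tool --plan '[[[0, 0, 0, 0, 0, -4, 60], [0, 0, 0, 0, 0, -9, 60], [0, 0, 0, 0, 0, -14, 60], [0, 0, 0, 0, 0, -17, 0], [0, 0, 0, 0, 0, -17, 0]]]'

```text
clock: 17.55
tcp_pos: [0.612, -0.377, 0.2769]
tcp_rot: [[0.997, -0.067, 0.032], [-0.074, -0.939, 0.336], [0.008, -0.338, -0.941]]
force: [0.1, 0.3, -0.7]
opening: 0.0399
```

Run:
```python
from h import *
d=cams.snapshot('wrist'); cv2.imwrite('pics/w19.png',d['image'][:,:,::-1])
d=cams.snapshot('scene'); cv2.imwrite('pics/s19.png',d['image'][:,:,::-1])
# bar angle
for n in ['top','scene']:
    d=cams.snapshot(n)
    r=silhouettes(n,'cover_bar')
    print(n,[(k['p'],k['pixel'],k['pixels'].sum()) for k in r[:2]])
    for a in (1.527,1.6,1.65,1.727):
        o=np.array([.5923,.2042,0]); print(a,pj(d,[o+[-.138*np.cos(a),y,.04+.138*np.sin(a)] for y in(-.05,.05)]).tolist())
s=sensors.get_state(); print(s['tcp_pos'],s['opening'],s['q'])
```

```text
top [(0.66, [151.5, 179.9], np.int64(1877))]
1.527 [[174.32775170756588, 187.82675554118464], [121.03685987196624, 189.46225454744794]]
1.6 [[174.33458313606184, 182.4785188753226], [121.14315972814782, 184.13169795972172]]
1.65 [[174.38771724621193, 178.87262483511162], [121.29169068995634, 180.5367865056793]]
1.727 [[174.54550825088273, 173.44521999438967], [121.63850627034, 175.12436575859118]]
scene [(0.69, [303.3, 228.7], np.int64(1364))]
1.527 [[292.81242626457686, 201.20563060040678], [326.1043323859019, 231.4648020025543]]
1.6 [[289.2640431058835, 203.55206172991262], [322.51278054363405, 234.0549046330266]]
1.65 [[286.80990769154926, 205.29087114605866], [320.0161842998234, 235.9578761410863]]
1.727 [[283.0137289495879, 208.16487097286029], [316.1345382610595, 239.07875932753691]]
[ 0.6111 -0.3747  0.2722] 0.0162266276724773 [ 42.6843  48.8257 -17.2185  62.3167  -5.1368  79.2343  27.3886]
```

View pics/w19.png

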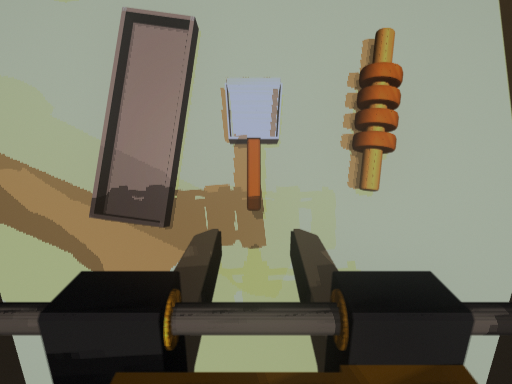

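View pics/s19.png

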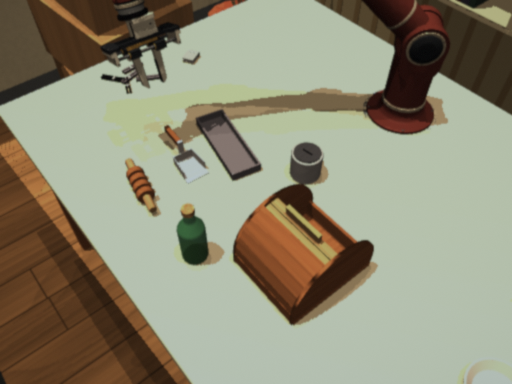

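```bash
cat >> h.py <<'E'
BO=np.array([.5923,.2042]); RP=np.array([[0,1,0],[1,0,0],[0,0,-1.]])
def push(a,rho,s=None,dx=0):
    n=np.array([np.sin(a),np.cos(a)]); r=np.array([-np.cos(a),np.sin(a)])
    c=np.array([BO[0],.04])+.005*n+rho*r+[.0075+dx,0]
    return row(RP,[c[0],BO[1],c[1]+.084],s), c
E
python3 - <<'E'
from h import *
print(row(RP,[.625,.204,.33])); print(push(1.635,.124))
E
```

```text
([-0.268, -0.287, -1.624, -2.751, -56.297, 14.388], 'dist mm 582 ang 96')
(([-0.268, -0.287, -1.624, -3.971, -53.404, 22.123], 'dist mm 579 ang 96'), array([0.6127, 0.1634]))
```

Emit:
servo_tool --plan '[[[-0.27, -0.29, -1.62, -2.75, -56, 14.4, 0], [-0.27, -0.29, -1.62, -2.75, -56, 14.4, 0], [-0.27, -0.29, -1.62, -2.75, -56, 14.4, 0], [-0.27, -0.29, -1.62, -2.75, -56, 14.4, 0], [-0.27, -0.29, -1.62, -2.75, -56, 14.4, 0]]]'

```text
clock: 18.48
tcp_pos: [0.6182, -0.0623, 0.3032]
tcp_rot: [[0.653, 0.754, -0.065], [0.754, -0.64, 0.151], [0.073, -0.148, -0.986]]
force: [0.1, -0.0, 0.7]
opening: 0.0007
```

Run:
```python
from h import *
print(row(RP,[.625,.204,.33]),sensors.get_state()['q'])
```

```text
([-0.116, -0.122, -0.707, 20.711, -16.918, 1.341], 'dist mm 268 ang 42') [ 22.8535  36.9703 -28.5609  82.831    8.5884  67.5872  44.6653]
```

Emit:
servo_tool --plan '[[[-0.116, -0.122, -0.707, 20.7, -16.9, 1.3, 0], [-0.116, -0.122, -0.707, 20.7, -16.9, 1.3, 0], [-0.116, -0.122, -0.707, 20.7, -16.9, 1.3, 0], [-0.116, -0.122, -0.707, 20.7, -16.9, 1.3, 0], [-0.116, -0.122, -0.707, 20.7, -16.9, 1.3, 0]]]'

```text
clock: 19.1
tcp_pos: [0.6225, 0.2108, 0.3303]
tcp_rot: [[-0.01, 1.0, -0.002], [1.0, 0.01, 0.005], [0.005, -0.002, -1.0]]
force: [0.4, -0.1, 0.6]
opening: 0.0005
```

Run:
```python
from h import *
d=cams.snapshot('wrist'); cv2.imwrite('pics/w20.png',d['image'][:,:,::-1])
o=np.array([.5923,.2042,0])
for a in (1.6,1.635,1.67): print(a,pj(d,[o+[-.138*np.cos(a),y,.04+.138*np.sin(a)] for y in(-.05,.05)]).tolist())
print(row(RP,[.625,.204,.33]),row(RP,[.619,.204,.280]),row(RP,[.619,.204,.248]),sensors.get_state()['q'])
import pickle; pickle.dump(d,open('w20.pkl','wb'))
```

```text
1.6 [[181.6865943768738, 171.52228306322826], [310.02601691965464, 172.66768206860866]]
1.635 [[182.11901813867098, 177.4640100209248], [309.5975388631282, 178.58520284536755]]
1.67 [[182.5921230899907, 183.25640352605458], [309.13943446291034, 184.35341725594708]]
([-0.002, -0.005, 0.009, -0.712, 0.207, 0.019], 'dist mm 7 ang 1') ([-0.002, -0.005, 0.009, -0.734, -0.384, 5.02], 'dist mm 51 ang 1') ([-0.002, -0.005, 0.009, -0.751, -0.379, 8.22], 'dist mm 83 ang 1') [ -1.6936  38.4539 -35.623   77.109   22.1347  71.3424  52.139 ]
```

View pics/w20.png

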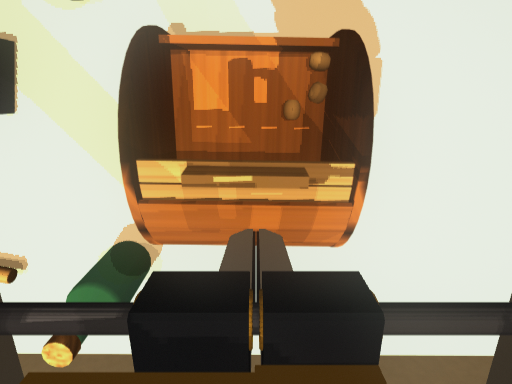

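Run:
```python
import cv2
im=cv2.imread('pics/w20.png'); cv2.imwrite('pics/w20c.png',cv2.resize(im[140:260,160:330],None,fx=4.5,fy=4.5,interpolation=cv2.INTER_CUBIC))
```

View pics/w20c.png

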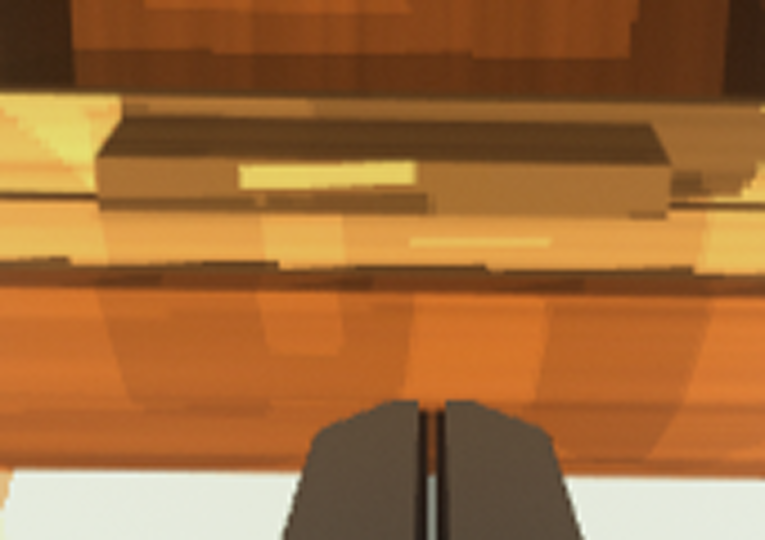

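Run:
```python
from h import *
print(row(RP,[.6205,.204,.270]),row(RP,[.6205,.204,.249]))
```

```text
([-0.002, -0.005, 0.009, -0.741, -0.233, 6.02], 'dist mm 61 ang 1') ([-0.002, -0.005, 0.009, -0.752, -0.229, 8.12], 'dist mm 82 ang 1')
```

Emit:
servo_tool --plan '[[[0, -0.005, 0.009, -0.7, -0.23, 3, 0], [0, -0.005, 0.009, -0.74, -0.23, 6, 0], [0, -0.005, 0.009, -0.75, -0.23, 7.5, 0], [0, -0.005, 0.009, -0.75, -0.23, 8.1, 0], [0, -0.005, 0.009, -0.75, -0.23, 8.1, 0]]]'

```text
clock: 19.77
tcp_pos: [0.6209, 0.2036, 0.2495]
tcp_rot: [[0.001, 1.0, -0.001], [1.0, -0.001, 0.001], [0.001, -0.001, -1.0]]
force: [-0.4, 0.1, 0.7]
opening: 0.0002
```

Run:
```python
from h import *
s=sensors.get_state(); print(s['tcp_pos'],s['force'])
d=cams.snapshot('wrist'); cv2.imwrite('pics/w21.png',d['image'][120:300,130:380,::-1].repeat(3,0).repeat(3,1))
for a,r in ((1.66,.125),(1.55,.125),(1.45,.125),(1.35,.126),(1.25,.126),(1.15,.126)): print(a,push(a,r))
```

```text
[0.6209 0.2036 0.2495] [-0.3856  0.0709  0.7257]
1.66 (([-0.0, -0.001, -0.001, 0.024, -0.511, 0.202], 'dist mm 6 ang 0'), array([0.6159, 0.1641]))
1.55 (([-0.0, -0.001, -0.001, 0.023, -1.883, 0.101], 'dist mm 19 ang 0'), array([0.6022, 0.1651]))
1.45 (([-0.0, -0.001, -0.001, 0.022, -3.133, 0.14], 'dist mm 31 ang 0'), array([0.5897, 0.1647]))
1.35 (([-0.0, -0.001, -0.001, 0.021, -4.395, 0.206], 'dist mm 44 ang 0'), array([0.5771, 0.164 ]))
1.25 (([-0.0, -0.001, -0.001, 0.02, -5.621, 0.495], 'dist mm 56 ang 0'), array([0.5648, 0.1611]))
1.15 (([-0.0, -0.001, -0.001, 0.019, -6.813, 0.905], 'dist mm 69 ang 0'), array([0.5529, 0.1571]))
```

View pics/w21.png

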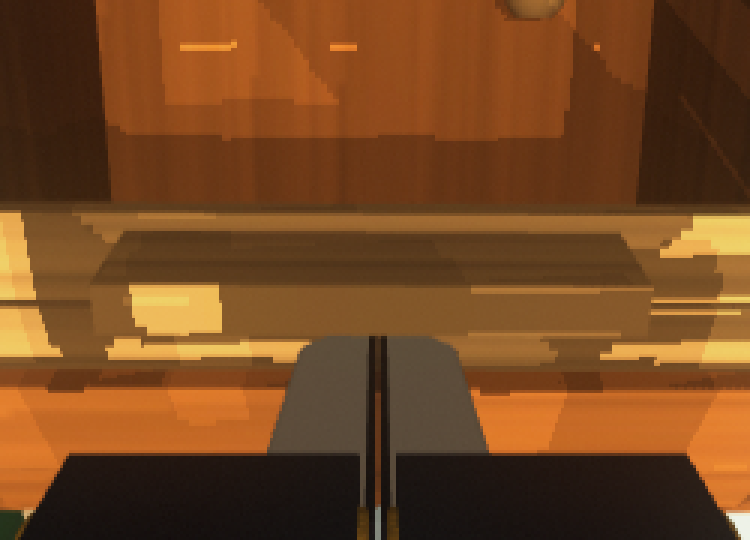

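Emit:
servo_tool --plan '[[[0, 0, 0, 0.02, -0.7, 0.2, 0], [0, 0, 0, 0.02, -1.9, 0.15, 0], [0, 0, 0, 0.02, -3.1, 0.15, 0], [0, 0, 0, 0.02, -4.4, 0.25, 0], [0, 0, 0, 0.02, -5.6, 0.5, 0]]]'

```text
clock: 20.45
tcp_pos: [0.5641, 0.2046, 0.2452]
tcp_rot: [[0.0, 1.0, 0.001], [1.0, -0.0, 0.002], [0.002, 0.001, -1.0]]
force: [3.8, -0.1, -1.5]
opening: 0.0005
```

Run:
```python
from h import *
s=sensors.get_state(); print(s['tcp_pos'],s['force'])
for a,r in ((1.15,.126),(1.05,.126),(.95,.127),(.85,.127),(.75,.128)): print(a,push(a,r))
d=cams.snapshot('wrist'); cv2.imwrite('pics/w22.png',d['image'][:,:,::-1])
```

```text
[0.5641 0.2046 0.2452] [ 3.7661 -0.1476 -1.4804]
1.15 (([0.001, -0.002, -0.0, -0.037, -1.123, 0.418], 'dist mm 12 ang 0'), array([0.5529, 0.1571]))
1.05 (([0.001, -0.002, -0.0, -0.038, -2.268, 0.944], 'dist mm 25 ang 0'), array([0.5414, 0.1518]))
0.95 (([0.001, -0.002, -0.0, -0.039, -3.414, 1.501], 'dist mm 37 ang 0'), array([0.53  , 0.1462]))
0.85 (([0.001, -0.002, -0.0, -0.041, -4.44, 2.25], 'dist mm 50 ang 0'), array([0.5197, 0.1387]))
0.75 (([0.001, -0.002, -0.0, -0.042, -5.459, 3.03], 'dist mm 62 ang 0'), array([0.5096, 0.1309]))
```

View pics/w22.png

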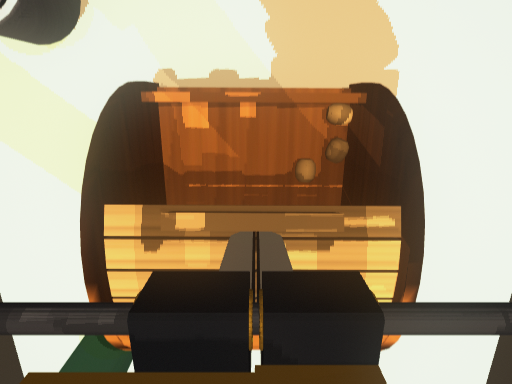

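Cover is moving with the bar, about 4 N. Continuing.

Emit:
servo_tool --plan '[[[0, 0, 0, -0.04, -1.1, 0.42, 0], [0, 0, 0, -0.04, -2.3, 0.95, 0], [0, 0, 0, -0.04, -3.4, 1.5, 0], [0, 0, 0, -0.04, -4.4, 2.25, 0], [0, 0, 0, -0.04, -5.4, 3.05, 0]]]'

```text
clock: 21.12
tcp_pos: [0.5074, 0.204, 0.2139]
tcp_rot: [[-0.001, 1.0, -0.003], [1.0, 0.001, 0.0], [0.0, -0.003, -1.0]]
force: [3.5, -0.2, 0.8]
opening: 0.0006
```

Run:
```python
from h import *
s=sensors.get_state(); print(s['tcp_pos'],s['force'])
for a,r in ((.66,.128),(.57,.129),(.48,.129),(.39,.13),(.30,.13),(.22,.13),(.19,.13)): print(a,push(a,r))
d=cams.snapshot('wrist'); cv2.imwrite('pics/w23.png',d['image'][:,:,::-1])
```

```text
[0.5074 0.204  0.2139] [ 3.5426 -0.1798  0.8486]
0.66 (([-0.003, -0.0, 0.001, 0.018, -0.567, 0.753], 'dist mm 9 ang 0'), array([0.5017, 0.1224]))
0.57 (([-0.003, -0.0, 0.001, 0.019, -1.35, 1.616], 'dist mm 21 ang 0'), array([0.4939, 0.1138]))
0.48 (([-0.003, -0.0, 0.001, 0.019, -1.967, 2.6], 'dist mm 33 ang 0'), array([0.4877, 0.104 ]))
0.39 (([-0.003, -0.0, 0.001, 0.02, -2.587, 3.597], 'dist mm 44 ang 0'), array([0.4815, 0.094 ]))
0.3 (([-0.003, -0.0, 0.001, 0.02, -3.022, 4.684], 'dist mm 56 ang 0'), array([0.4771, 0.0832]))
0.22 (([-0.003, -0.0, 0.001, 0.02, -3.325, 5.68], 'dist mm 66 ang 0'), array([0.474 , 0.0732]))
0.19 (([-0.003, -0.0, 0.001, 0.02, -3.418, 6.059], 'dist mm 70 ang 0'), array([0.4731, 0.0695]))
```

View pics/w23.png

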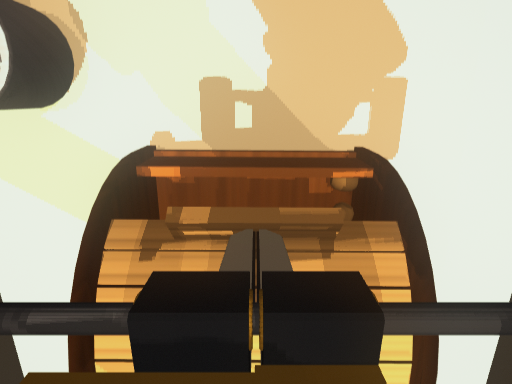

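Emit:
servo_tool --plan '[[[0, 0, 0, 0.02, -0.6, 0.75, 0], [0, 0, 0, 0.02, -1.35, 1.6, 0], [0, 0, 0, 0.02, -1.97, 2.6, 0], [0, 0, 0, 0.02, -2.6, 3.6, 0], [0, 0, 0, 0.02, -3.0, 4.7, 0]]]'

```text
clock: 21.8
tcp_pos: [0.4741, 0.2038, 0.1653]
tcp_rot: [[-0.003, 1.0, -0.008], [1.0, 0.003, -0.002], [-0.002, -0.008, -1.0]]
force: [0.8, 0.2, 1.2]
opening: 0.0009
```

Run:
```python
from h import *
s=sensors.get_state(); print(s['tcp_pos'],s['force'])
for a,r in ((.25,.13),(.22,.13),(.19,.13),(.16,.13)): print(a,push(a,r))
d=cams.snapshot('wrist'); cv2.imwrite('pics/w24.png',d['image'][:,:,::-1])
```

```text
[0.4741 0.2038 0.1653] [0.7505 0.2446 1.2288]
0.25 (([-0.008, 0.002, 0.003, 0.041, 0.103, 0.425], 'dist mm 4 ang 1'), array([0.4751, 0.077 ]))
0.22 (([-0.008, 0.002, 0.003, 0.042, 0.0, 0.801], 'dist mm 8 ang 1'), array([0.474 , 0.0732]))
0.19 (([-0.008, 0.002, 0.003, 0.043, -0.091, 1.181], 'dist mm 12 ang 1'), array([0.4731, 0.0695]))
0.16 (([-0.008, 0.002, 0.003, 0.044, -0.17, 1.563], 'dist mm 16 ang 1'), array([0.4723, 0.0656]))
```

View pics/w24.png

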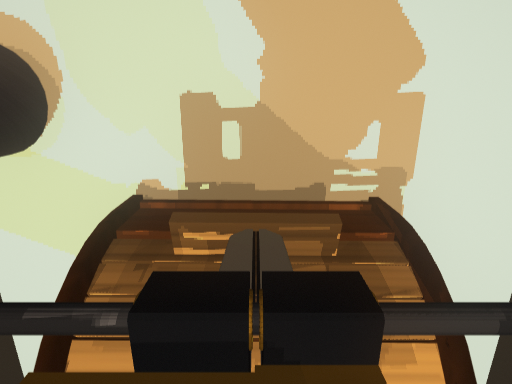

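Emit:
servo_tool --plan '[[[0, 0, 0, 0.04, 0.0, 0.5, 0], [0, 0, 0, 0.04, 0.0, 0.85, 0], [0, 0, 0, 0.04, -0.05, 1.2, 0], [0, 0, 0, 0.04, -0.1, 1.4, 0]]]'

```text
clock: 22.35
tcp_pos: [0.4715, 0.2041, 0.1576]
tcp_rot: [[-0.003, 1.0, -0.007], [1.0, 0.003, -0.009], [-0.009, -0.007, -1.0]]
force: [-12.0, -9.2, 69.0]
opening: 0.0
```

Emit:
servo_tool --plan '[[[0, 0, 0, 0, 0.3, -1, 0], [0, 0, 0, 0, 0.5, -3, 0], [0, 0, 0, 0, -2, -8, 0], [0, 0, 0, 0, -6, -14, 0], [0, 0, 0, 0, -10, -18, 0]]]'

```text
clock: 22.98
tcp_pos: [0.3743, 0.2053, 0.3369]
tcp_rot: [[-0.002, 1.0, -0.008], [1.0, 0.002, -0.009], [-0.009, -0.008, -1.0]]
force: [1.0, 0.9, 1.0]
opening: 0.0006
```

Run:
```python
from h import *
s=sensors.get_state(); print(s['tcp_pos'],s['force'])
for n in ['wrist','top','scene']:
    d=cams.snapshot(n); cv2.imwrite(f'pics/z_{n}.png',d['image'][:,:,::-1])
    for a in (.187,.227,.267,.327):
        o=np.array([*BO,0]); print(n,a,np.round(pj(d,[o+[-.138*np.cos(a),y,.04+.138*np.sin(a)] for y in(-.05,.05)]),1).tolist())
```

```text
[0.3743 0.2053 0.3369] [1.0417 0.9273 0.955 ]
wrist 0.187 [[216.1, 236.0], [296.2, 236.5]]
wrist 0.227 [[215.6, 238.7], [296.6, 239.2]]
wrist 0.267 [[215.0, 241.6], [297.1, 242.1]]
wrist 0.327 [[214.2, 246.4], [297.8, 246.9]]
top 0.187 [[185.7, 258.3], [137.8, 259.5]]
top 0.227 [[185.2, 257.7], [137.0, 258.9]]
top 0.267 [[184.7, 257.0], [136.3, 258.3]]
top 0.327 [[184.0, 255.8], [135.1, 257.1]]
scene 0.187 [[329.9, 203.3], [360.7, 229.9]]
scene 0.227 [[329.9, 202.2], [360.8, 228.8]]
scene 0.267 [[329.7, 201.1], [360.8, 227.8]]
scene 0.327 [[329.4, 199.5], [360.7, 226.3]]
```

View pics/z_wrist.png

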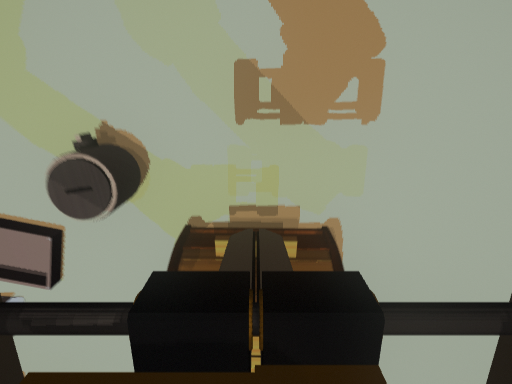

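View pics/z_top.png

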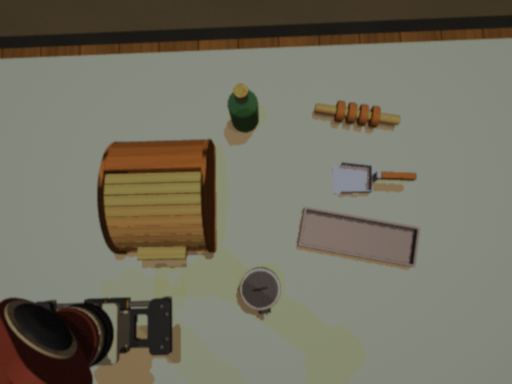

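View pics/z_scene.png

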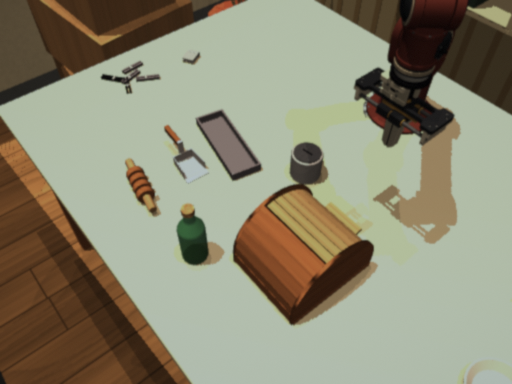

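Run:
```python
import cv2
a=cv2.imread('pics/z_top.png')[220:275,90:230]; b=cv2.imread('pics/z_scene.png')[170:270,280:390]
cv2.imwrite('pics/zc1.png',cv2.resize(a,None,fx=5,fy=5,interpolation=cv2.INTER_CUBIC)); cv2.imwrite('pics/zc2.png',cv2.resize(b,None,fx=5,fy=5,interpolation=cv2.INTER_CUBIC))
```

```text
(no output)
```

View pics/zc1.png

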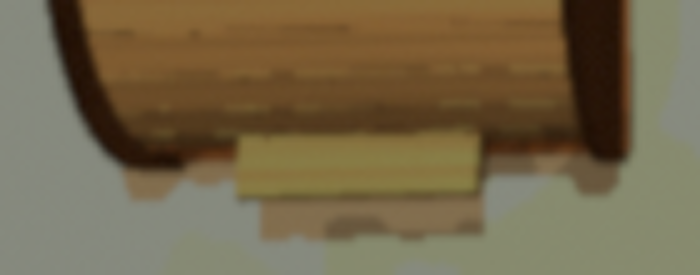

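View pics/zc2.png

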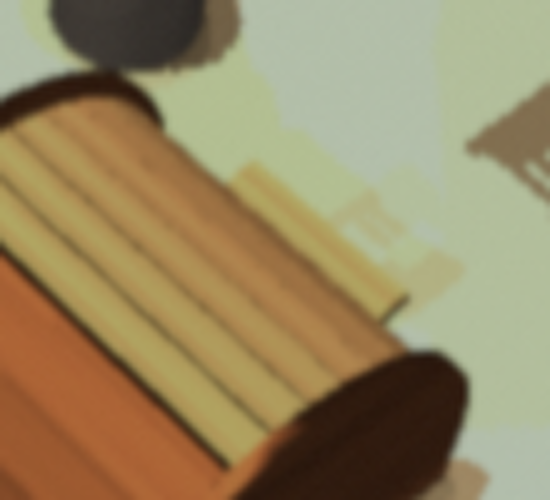

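Run:
```python
from plant import bot
print(bot.job_done())
```

```text
the job is handed in; nothing more can be done
None
```

The job is done and handed in at about 23 s of the 72 s allowed. All three kegs are in the box, the scoop is back on the shelf and the cover is shut.

- **Kegs:** I took the scoop by its handle and pushed it along the tray floor to the end wall. The three kegs wedged side by side on the lip at first, and tilting the nose up to about 34° rolled them back into the scoop. I tipped them into the box. The top and wrist pictures showed three kegs inside and the tray empty, and the gripper never touched them.
- **Scoop:** It went down at its original spot, with a contact reading of about 6 N before I let go. Pictures show it lying flat.
- **Cover:** Shut fingers rolled it forward with about 4 N until it met its stop. In the last top picture the bar's front edge is at row 259, against 258–259 expected when shut.
- **Bystanders:** In the before and after pictures the bottle, coin bank and roller look unmoved, and the arm ended clear of everything.

One reading was higher than intended. When the cover met its stop, the force rose briefly to about 69 N, with the fingertips pressing on the bar. That is under the 120 N wrist limit. By geometry only the fingers were touching, not the gripper body (limit 40 N), but I had no direct measurement of that. I backed off at once.

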